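Pack dried soil-sample tins into the carrier crate and refit its retaining bar

TASK

The soil-sample tins have come out of the drying oven and must go to the balance room. Lift the retaining bar off the divided carrier crate and set it aside, move every tin from the perforated oven tray, and the one on the cork cooling pad if there is one, into the crate, upright and one to a cell, then lay the bar back across the crate's two end supports, flat between their cheeks, so that both of its ends reach over the supports. Leave the glass jar standing on the tray.

Things in the scene. Friction and masses are not known exactly. Their poses are not given: they have to be found in the camera images.
- crate: grey divided crate, 152 (x) by 202 (y), fixed to the bench. Origin: centre of underside, z up. Floor 4 thick. Six cells, 2 rows by 3 columns: centres at x = -42, +42 and y = -64, 0, +64; each about 60 by 60 clear. Walls and dividers 28 high; a spine 24 wide (x -12 to +12) parts the rows. A tin in a cell ends at z = 58, 6 below the fitted bar.
- crate_rest (a point): point midway between the tops of the crate's two end supports, 64 above the crate's underside: where the fitted bar's origin belongs; axes as the crate's. Each support: a steel plate 76 wide (x), 6 thick, mid-plane at y = -98 or +98, top at z = 64 of the crate; cheeks beside it rise 16 more and leave a slot 62 wide (x -31 to +31).
- tray: flat perforated steel oven tray, 200 (x) by 290 (y), fixed. Origin: centre of underside; surface at z = 8, rim 4 thick up to z = 14. Tins and the jar stand on it, centres 80 or more apart. Crate and tray stand left and right of the robot in either order, with at least 130 of bare bench between them, straight ahead of the robot (clear at x from 340 to 600).
- tile: square cork cooling pad, 100 by 100 by 10, fixed, at the far side straight ahead of the robot; one tin may stand on it. Origin: centre of underside, z up.
- bar: retaining bar: aluminium plate 50 (its x) by 240 (its y) by 8 thick, with a black block handle on top at its middle, 20 wide (x), 70 long (y), from z = 8 to z = 42. About 300 g. Origin: centre of its underside, z up. Starts lying in the slots of the crate's two supports, along the crate's y. Either end may go to either support.
- jar: amber glass jar with white lid, diameter 54, height 76, the only thing on the tray that is not a tin; taller than the tins. Leave it standing there. Origin: centre of its underside, z up.
- tin1: lidded round metal soil-sample tin, diameter 52, height 54, about 160 g, a plain aluminium-coloured body with a dark band around it; starts upright on the perforated tray. Origin: centre of its underside; z runs up to the lid. May be absent.
- tin2: lidded round metal soil-sample tin, diameter 52, height 54, about 160 g, a plain aluminium-coloured body with a dark band around it; starts upright on the perforated tray. Origin: centre of its underside; z runs up to the lid. May be absent.
- tin3: lidded round metal soil-sample tin, diameter 52, height 54, about 160 g, a plain aluminium-coloured body with a dark band around it; starts upright on the perforated tray. Origin: centre of its underside; z runs up to the lid. May be absent.
- tin4: lidded round metal soil-sample tin, diameter 52, height 54, about 160 g, a plain aluminium-coloured body with a dark band around it; starts upright on the perforated tray. Origin: centre of its underside; z runs up to the lid. May be absent.
- tin5: lidded round metal soil-sample tin, diameter 52, height 54, about 160 g, a plain aluminium-coloured body with a dark band around it; starts upright on the perforated tray. Origin: centre of its underside; z runs up to the lid. May be absent.
- tin6: lidded round metal soil-sample tin, diameter 52, height 54, about 160 g, a plain aluminium-coloured body with a dark band around it; starts upright on the cork cooling pad. Origin: centre of its underside; z runs up to the lid. May be absent.
Not all that is in view belongs to the job. Of the things that look like the bar, the larger one is meant. What is shaped like the tin1 but red is not meant.

How it is judged:
On the way, in this order (a step that is already met when the one before it is completed fails the run):
1. the retaining bar has been taken off the crate and set down clear of it (horizontal distance between bar and crate above 0.095 m and height (world z) of bar below 0.03 m and linear speed of bar below 0.05 m/s), for 0.2 s.
2. every tin stands upright on the floor of a cell of the crate (x of tin1 in the frame of crate between -0.075 and 0.075 m and y of tin1 in the frame of crate between -0.097 and 0.097 m and z of tin1 in the frame of crate between -0.004 and 0.009 m and angle between each of tin1, tin2, tin3, tin4, tin5, tin6's own z axis and vertical below 0.12 rad and linear speed of each of tin1, tin2, tin3, tin4, tin5, tin6 below 0.03 m/s and x of tin2 in the frame of crate between -0.075 and 0.075 m and y of tin2 in the frame of crate between -0.097 and 0.097 m and z of tin2 in the frame of crate between -0.004 and 0.009 m and x of tin3 in the frame of crate between -0.075 and 0.075 m and y of tin3 in the frame of crate between -0.097 and 0.097 m and z of tin3 in the frame of crate between -0.004 and 0.009 m and x of tin4 in the frame of crate between -0.075 and 0.075 m and y of tin4 in the frame of crate between -0.097 and 0.097 m and z of tin4 in the frame of crate between -0.004 and 0.009 m and x of tin5 in the frame of crate between -0.075 and 0.075 m and y of tin5 in the frame of crate between -0.097 and 0.097 m and z of tin5 in the frame of crate between -0.004 and 0.009 m and x of tin6 in the frame of crate between -0.075 and 0.075 m and y of tin6 in the frame of crate between -0.097 and 0.097 m and z of tin6 in the frame of crate between -0.004 and 0.009 m), for 0.2 s.
At the end, for the whole second after the job is handed in: Each tin stands upright (0.12 rad) on a cell floor (z -4 to 9 mm in the crate frame); the bar rests flat (0.06 rad) on both supports: 59 to 69 mm up, within 12 mm of the crate's centre across and 18 mm along, in line with its y within 0.15 rad (all of step 2 and x of bar in the frame of crate between -0.012 and 0.012 m and y of bar in the frame of crate between -0.018 and 0.018 m and z of bar in the frame of crate between 0.059 and 0.069 m and angle between bar's own z axis and vertical below 0.06 rad and angle between the y axis of bar and the y axis of crate, either way round below 0.15 rad and linear speed of bar below 0.03 m/s); the robot touches nothing.
It fails at once if the glass jar is knocked over or shifted more than 60 mm (angle between jar's own z axis and vertical above 0.6 rad or distance of jar from where it was at the start of the episode above 0.06 m).
Of tin1, tin2, tin3, tin4, tin5, tin6 only 4 to 6 are there at a start; the rules pass over those that are not, and their reading is None.
At some moment in a run one of bar, tin1, tin2, tin3, tin4, tin5, tin6 may be knocked a few centimetres aside while the robot is not near it.
It also fails if it takes over 210 s, if anything falls off the work surface, if the arm or the gripper's body presses on something with over 40 N, if the wrist force passes 120 N, or if a joint passes its speed limit or range.

ROBOT

A 7-joint arm with a two-finger parallel gripper is mounted at the origin on the work surface. World frame = base frame: x ahead of the robot, y to its left, z up, the work surface at z = 0. Lengths are in m, angles in rad, forces in N, time in s.
With the tool pointing down it reaches from about 0.4 to 0.85 m from the base axis. Payload 4.5 kg.
Tool frame: the origin (TCP) lies at the centre of the arm's flange, where the gripper is bolted on; the fingertips stand 166 mm ahead of it and the grasp point (between the pads) lies 147 mm ahead of it (env.tcp_to_tips is the distance from the TCP to the fingertips, in m); z points along the fingers, y is the line along which they close (so a half turn about z gives the same grasp; the last joint's range is limited). The gripper opens to 88 mm and grips with 3 to 60 N. Pads are 18 mm wide; open, the fingers measure 123 mm over their backs; the gripper's body (75 mm by 187 mm) begins 45 mm behind the grasp point.
Start: joints at [1.354, 0.689, -0.195, 1.565, 0.157, 0.902, -0.215], TCP at [0.155, -0.605, 0.405] pointing down, gripper open.
Joint ranges: [-3.01, 3.01], [-0.46, 2.08], [-1.47, 1.51], [0.13, 2.56], [-1, 4.14], [0.04, 2.09], [-2.66, 2.66]. Speed limits (rad/s): [2.57, 2.57, 3.14, 3.14, 3.14, 3.14, 3.14].

INTERFACE

Orientations are given as a unit quaternion [w, x, y, z].
In Python, from plant import env gives the robot as it stands.
- The arm moves only by the shell command python3 -m handwheel 'ROWS' [FORCE]. ROWS is JSON, one flat list of numbers, 5 for each row, row after row: the shift along the tool's x, y, z in m, then the turn about the tool's z in units of 6 degrees (1.0 is 6 degrees), then the finger opening in m, from 0 to 0.0881. A call has 1 to 12 rows; each row shifts and turns the commanded pose from where the row before left it, along the tool's axes as they then stand; what a row does not reach is not made up. A row lasts 1/12 s, in which the tool goes at most 41.7 mm and 7.16 degrees, less where a joint would pass 70% of its speed; a pose out of reach is approached as far as the arm can. A call with a gripper value outside its range is refused whole. The fingers move at their own pace and stop on an object; FORCE is the grip in N (left out, the last holds). Time passes only in rows, so rows that do not move let the fingers close. It gives the time, the measured TCP pose, the force, the opening and the grip force at its end, in the units of the state.
- env.observe(): the state, without advancing time (a new reading comes with each control period).
- env.capture(name): name is "side" or "top"; returns a dict with "image" (384x512x3 uint8, blue, green, red), "fx", "fy", "cx", "cy" (pixels), "R" (3x3) and "t" (3): a world point X has camera coordinates R X + t. Camera axes: x right, y down, z forward; pixel columns grow to the right and rows downward; lengths in m; the calibration is good to about 2 mm. A picture is of the moment at which its call begins. There is no depth.
- env.close_job(): hands the job in; it is judged then, once.
The state is a dict: "time": time; "qpos": joint angles; "dq": joint speeds; "joint_efforts": joint torques, N m; "ee_pos": TCP position; "tool_rot": TCP orientation; "force": force on the tool from outside, world axes, zero at the start; "moment": the same for the moment, N m; "gripper_width": finger opening in m; "grasp_force": force on a finger pad.
Only numpy, scipy, OpenCV 4.12 (cv2) and the standard library are available. Lean on these libraries where they do the work, as an engineer would, in place of code of your own. Each camera call takes 0.05 s, during which the arm holds its last target. There are 200 camera calls.

## Working session

There is one attempt and no reset: what is moved stays moved. The work goes in short steps, Python scripts to look and compute and a shell command to move; the robot and the scene stay as the last step left them, time stands still between calls to the robot, and variables do not carry over. Pictures are saved under pics/ and viewed, at most 14 in all, crops included, and the job is handed in when it is done.

```bash
mkdir -p pics; ls; python3 - <<'E'
from plant import env
import cv2,numpy as np
o=env.observe();print(o)
for n in("top","side"):
    c=env.capture(n);cv2.imwrite(f"pics/{n}0.png",cv2.resize(c["image"],(800,600),interpolation=cv2.INTER_CUBIC));cv2.imwrite(f"pics/{n}0raw.png",c["image"])
    print(n,c["fx"],c["fy"],c["cx"],c["cy"],c["R"],c["t"])
E
```

```text
pics
{'time': 0.0, 'qpos': array([ 1.35380592,  0.68998839, -0.1945072 ,  1.56631143,  0.15729054,
        0.90247669, -0.21511444]), 'dq': array([-0.00161498, -0.00076697,  0.00060604,  0.00051767,  0.00051634,
        0.00113259, -0.00017961]), 'joint_efforts': array([-4.43208328e-04, -5.27570951e+01, -1.26684006e+00, -1.53433210e+01,
       -5.25891641e-02,  6.50312664e-03,  1.79287176e-04]), 'ee_pos': array([ 0.15500054, -0.6051509 ,  0.40391552]), 'tool_rot': array([-8.80281839e-04,  9.92144488e-01,  1.25094003e-01, -1.72649019e-04]), 'force': array([ 0.13712937,  0.13993203, -0.08319348]), 'moment': array([0.01844898, 0.01008082, 0.01437642]), 'grasp_force': 0.0, 'gripper_width': 0.08824882312955001}
top 489.21194496200394 489.21194496200394 249.0863499319793 189.1808190554271 [[ 0.01229883 -0.99992098 -0.00260132]
 [-0.99522919 -0.01198923 -0.09682519]
 [ 0.09678635  0.00377975 -0.995298  ]] [-0.00336407  0.46948765  1.49779274]
side 468.94339413383466 468.94339413383466 254.9378684221552 184.46511542260012 [[-0.80010916 -0.59961547 -0.0169298 ]
 [-0.39903274  0.55310624 -0.73133191]
 [ 0.4478819  -0.57838982 -0.68181157]] [0.40183253 0.22828632 0.97654722]
```

View pics/top0.png

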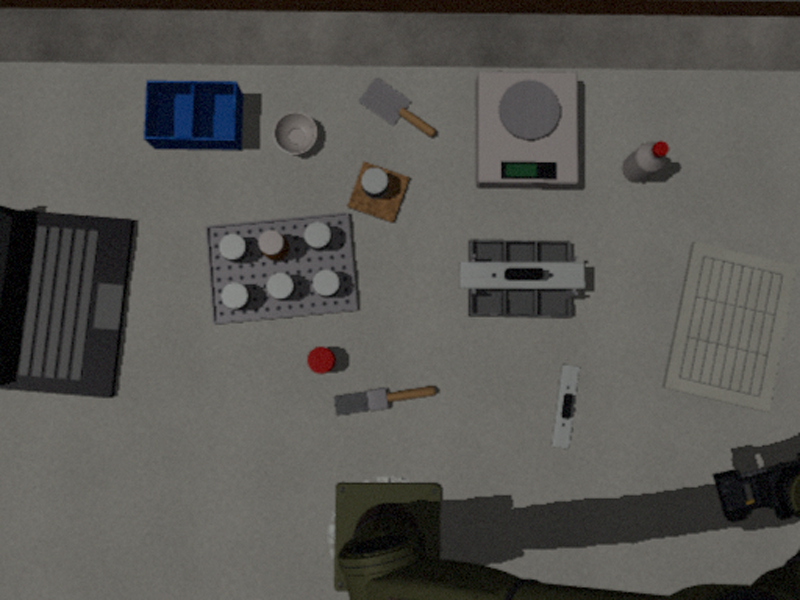

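View pics/side0.png

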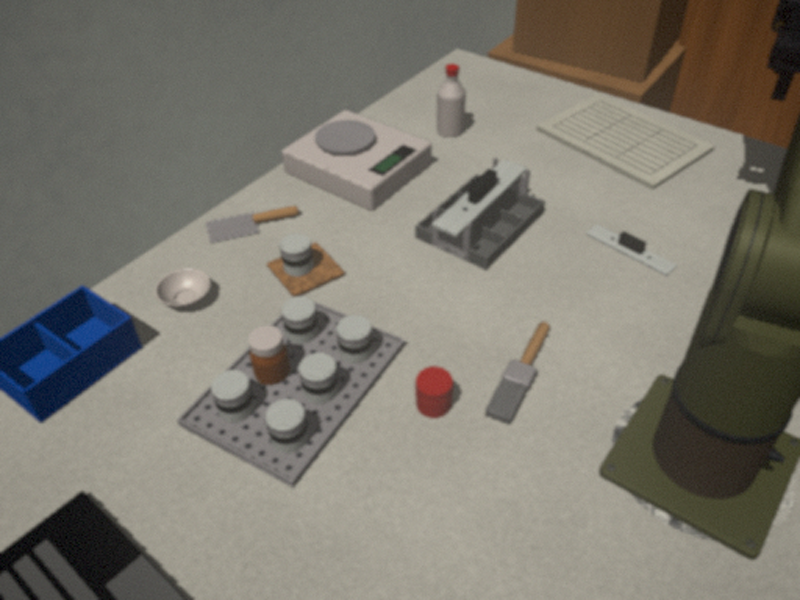

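The top picture (800x600) shows the crate with the bar at about (522,275), its handle at (523,274). The tray holds five tins and the amber jar at (272,243). A sixth tin is on the cork pad at (375,181). Red tin (321,360) and small bar (567,405) are distractors. Next I enlarge both areas.

```bash
cat > h.py <<'E'
import numpy as np,cv2
from plant import env
def crop(n,x0,y0,w,h,s,out):
    c=env.capture(n);cv2.imwrite(out,cv2.resize(c["image"][y0:y0+h,x0:x0+w],None,fx=s,fy=s,interpolation=cv2.INTER_CUBIC));return c
def bp(c,u,v,z):
    d=c["R"].T@np.array([(u-c["cx"])/c["fx"],(v-c["cy"])/c["fy"],1]);o=-c["R"].T@c["t"]
    return o+d*(z-o[2])/d[2]
def pj(c,X):
    p=c["R"]@np.array(X)+c["t"];return np.array([c["fx"]*p[0]/p[2]+c["cx"],c["fy"]*p[1]/p[2]+c["cy"]])
E
python3 - <<'E'
from h import *
c=crop("top",290,145,100,70,8,"pics/crate.png");crop("top",125,95,145,115,5.5,"pics/tray.png")
E
```

```text
(no output)
```

View pics/crate.png

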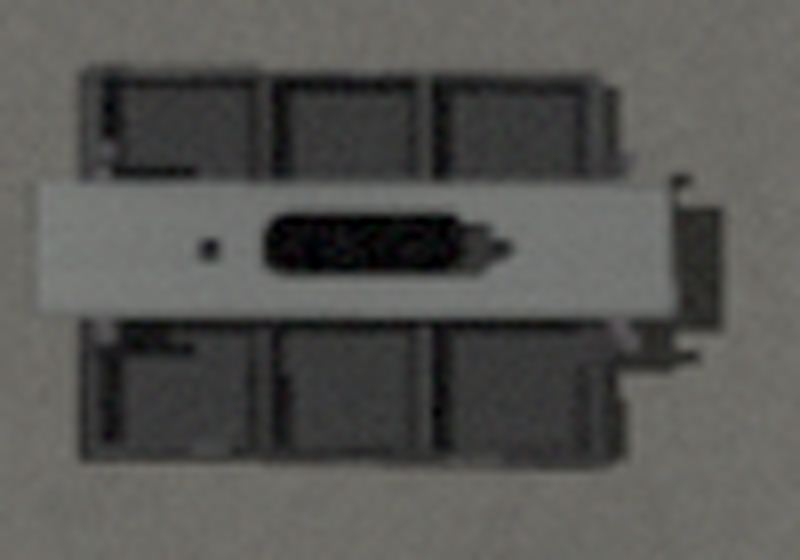

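View pics/tray.png

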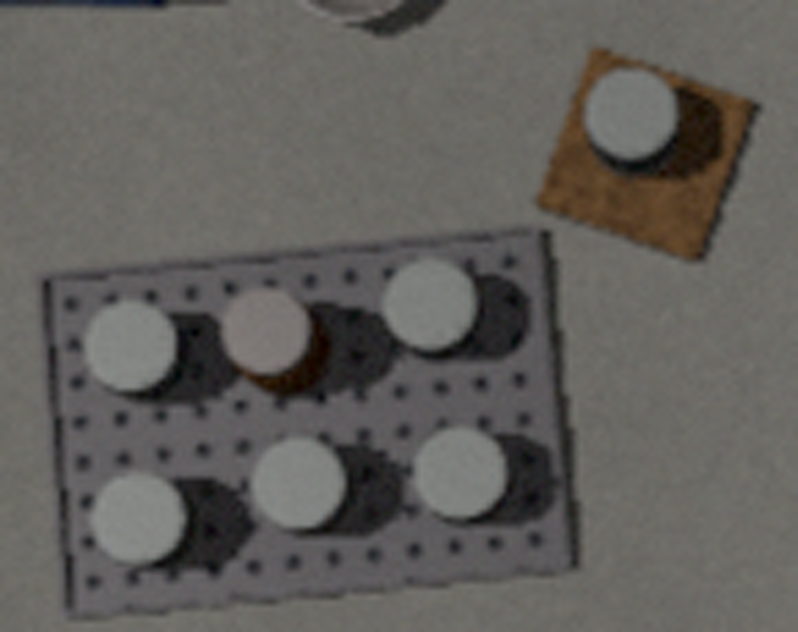

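Crate crop: bar corners at about (40,182), (676,183), (40,318), (676,320), handle top (265..463, 213..273), crate left top rim at x≈82. Tray crop: tin lids at (131,345), (431,305), (139,518), (299,483) and (461,473), pad tin (631,114), jar lid (266,332).

```bash
python3 - <<'E'
from h import *
c=env.capture("top")
f=lambda p,x0,y0,s,z:bp(c,x0+(p[0]+.5)/s-.5,y0+(p[1]+.5)/s-.5,z)
print("bar",[f(p,290,145,8,.072).round(4)[:2] for p in((40,182),(676,183),(40,318),(676,320))])
print("handle",[f(p,290,145,8,.106).round(4)[:2] for p in((265,243),(463,243),(364,213),(364,273))])
print("crate",[f(p,290,145,8,.028).round(4)[:2] for p in((82,68),(82,460),(617,88),(625,465),(265,300),(425,300))])
T=[(131,345),(431,305),(139,518),(299,483),(461,473)]
for t in T: print("tin",f(t,125,95,5.5,.062).round(4)[:2])
print("pad",f((631,114),125,95,5.5,.064).round(4)[:2]);print("jar",f((266,332),125,95,5.5,.084).round(4)[:2])
o=env.observe();w,x,y,z=o["tool_rot"]
from scipy.spatial.transform import Rotation as R
print(R.from_quat([x,y,z,w]).as_matrix().round(3),o["time"])
E
```

```text
bar [array([ 0.5327, -0.1343]), array([ 0.5352, -0.3742]), array([ 0.4811, -0.1345]), array([ 0.4832, -0.3736])]
handle [array([ 0.5061, -0.2141]), array([ 0.507, -0.287]), array([ 0.5177, -0.2506]), array([ 0.4955, -0.2505])]
crate [array([ 0.5841, -0.1545]), array([ 0.4309, -0.1548]), array([ 0.5787, -0.3628]), array([ 0.4315, -0.3643]), array([ 0.4939, -0.2256]), array([ 0.4947, -0.2876])]
tin [0.5596 0.3103]
tin [0.584  0.1445]
tin [0.4633 0.3028]
tin [0.4838 0.2151]
tin [0.4904 0.1259]
pad [0.6928 0.035 ]
jar [0.5641 0.2321]
[[ 0.969  0.248 -0.   ]
 [ 0.248 -0.969  0.001]
 [-0.    -0.001 -1.   ]] 0.25
```

```bash
cat >> h.py <<'E'
from scipy.spatial.transform import Rotation as Ro
def go(x,y,z,yaw=None):
    "print tool-frame shift to TCP target; yaw = heading of tool x in deg, turn in 6-deg units"
    o=env.observe();w,a,b,c=o["tool_rot"];M=Ro.from_quat([a,b,c,w]).as_matrix()
    h=np.degrees(np.arctan2(M[1,0],M[0,0]))
    if yaw is None:yaw=h
    t=-((yaw-h+180)%360-180)/6
    d=np.array([x,y,z])-o["ee_pos"]
    a=np.radians(yaw);N=np.array([[np.cos(a),np.sin(a),0],[np.sin(a),-np.cos(a),0],[0,0,-1]])
    print("t%.1f pos"%o["time"],o["ee_pos"].round(4),"head %.1f"%h,"shift now",(M.T@d).round(4),"after turn",(N.T@d).round(4),"turn %.2f"%t,"w %.4f g %.1f"%(o["gripper_width"],o["grasp_force"]),"F",o["force"].round(1),"q7 %.2f"%o["qpos"][6],"tilt %.3f"%np.arccos(-M[2,2]))
E
python3 -m handwheel '[0.0268,-0.016,0,0,0.088, 0.0268,-0.016,0,0,0.088, 0.0268,-0.016,0,0,0.088, 0.0268,-0.016,0,0,0.088, 0.0268,-0.016,0,0,0.088, 0.0268,-0.016,0,0,0.088, 0.0268,-0.016,0,0,0.088, 0.0268,-0.016,0,0,0.088]'
python3 -m handwheel '[0.0268,-0.016,0,0,0.088, 0.0268,-0.016,0,0,0.088, 0.0268,-0.016,0,0,0.088, 0.0268,-0.016,0,0,0.088, 0.0268,-0.016,0,0,0.088, 0.0268,-0.016,0,0,0.088, 0.0268,-0.016,0,0,0.088, 0.0268,-0.016,0,0,0.088]'
python3 -m handwheel '[0,0,0,-1.05,0.088, 0,0,0,-1.05,0.088, 0,0,0,-1.05,0.088, 0,0,0,-1.05,0.088, 0,0,0,-1.05,0.088, 0,0,0,-1.05,0.088, 0,0,0,-1.05,0.088, 0,0,0,-1.05,0.088, 0,0,0,-1.05,0.088, 0,0,0,-1.05,0.088, 0,0,0,-1.05,0.088, 0,0,0,-1.05,0.088]'
python3 -c "
from h import *
go(.507,-.2525,.243,90)"
```

```text
time: 0.92
ee_pos: [0.3319, -0.427, 0.4048]
tool_rot: [0.0, 0.992, 0.125, 0.0]
force: [0.6, 0.6, -0.2]
gripper_width: 0.0881
grasp_force: 0.0
time: 1.58
ee_pos: [0.5079, -0.2497, 0.4047]
tool_rot: [0.0, 0.992, 0.125, -0.0]
force: [-0.3, -0.5, -0.9]
gripper_width: 0.0883
grasp_force: 0.0
time: 2.58
ee_pos: [0.5069, -0.2511, 0.4047]
tool_rot: [-0.0, 0.705, 0.709, -0.0]
force: [0.0, -0.1, 0.3]
gripper_width: 0.0883
grasp_force: 0.0
t2.6 pos [ 0.5069 -0.2511  0.4047] head 90.3 shift now [-1.400e-03  1.000e-04  1.617e-01] after turn [-1.400e-03  1.000e-04  1.617e-01] turn 0.05 w 0.0883 g 0.0 F [ 0.  -0.1  0.3] q7 -0.02 tilt 0.000
```

```bash
python3 -m handwheel '[0,0,0.025,0,0.088, 0,0,0.025,0,0.088, 0,0,0.025,0,0.088, 0,0,0.025,0,0.088, 0,0,0.025,0,0.088, 0,0,0.025,0,0.088, 0,0,0.006,0,0.088, -0.0014,0,0.0057,0,0.088, 0,0,0,0,0.088]' 30
python3 -m handwheel '[0,0,0,0,0.0, 0,0,0,0,0.0, 0,0,0,0,0.0, 0,0,0,0,0, 0,0,0,0,0, 0,0,0,0,0, 0,0,0,0,0, 0,0,0,0,0, 0,0,0,0,0, 0,0,0,0,0]' 30
python3 -c "
from h import *
go(.507,-.2525,.323,90)"
```

```text
time: 3.33
ee_pos: [0.507, -0.2527, 0.2428]
tool_rot: [-0.0, 0.707, 0.707, -0.0]
force: [0.7, -1.0, 0.6]
gripper_width: 0.0879
grasp_force: 0.0
time: 4.17
ee_pos: [0.5071, -0.2524, 0.243]
tool_rot: [0.0, 0.707, 0.707, 0.0]
force: [0.9, 0.5, 0.1]
gripper_width: 0.0234
grasp_force: 0.3
t4.2 pos [ 0.5071 -0.2524  0.243 ] head 90.0 shift now [-0.0001 -0.0001 -0.08  ] after turn [-0.0001 -0.0001 -0.08  ] turn -0.00 w 0.0234 g 0.3 F [0.9 0.5 0.1] q7 -0.18 tilt 0.000
```

```bash
python3 -m handwheel '[0,0,0,0,0.0, 0,0,0,0,0.0, 0,0,0,0,0.0, 0,0,0,0,0, 0,0,0,0,0, 0,0,-0.005,0,0, 0,0,-0.02,0,0, 0,0,-0.025,0,0, 0,0,-0.025,0,0,0,0,-0.005,0,0, 0,0,0,0,0]' 30
python3 -c "
from h import *
go(.47,-.03,.182,0);go(.47,-.03,.182)"
```

```text
time: 5.08
ee_pos: [0.5069, -0.2527, 0.3242]
tool_rot: [0.001, 0.707, 0.707, 0.0]
force: [0.4, -0.6, -3.3]
gripper_width: 0.0198
grasp_force: 30.0
t5.1 pos [ 0.5069 -0.2527  0.3242] head 89.9 shift now [ 0.2228 -0.0374  0.1419] after turn [-0.0369 -0.2227  0.1422] turn 14.99 w 0.0198 g 30.0 F [ 0.4 -0.6 -3.3] q7 -0.10 tilt 0.002
t5.1 pos [ 0.5069 -0.2527  0.3242] head 89.9 shift now [ 0.2228 -0.0374  0.1419] after turn [ 0.2226 -0.0372  0.1422] turn -0.00 w 0.0198 g 30.0 F [ 0.4 -0.6 -3.3] q7 -0.10 tilt 0.002
```

```bash
python3 -m handwheel '[0.012,-0.002,0,0,0, 0.021,-0.0035,0,0,0, 0.021,-0.0035,0,0,0, 0.021,-0.0035,0,0,0, 0.021,-0.0035,0,0,0, 0.021,-0.0035,0,0,0, 0.021,-0.0035,0,0,0, 0.021,-0.0035,0,0,0, 0.021,-0.0035,0,0,0, 0.021,-0.0035,0,0,0, 0.021,-0.0035,0,0,0]'
python3 -m handwheel '[0,0,0,1,0, 0,0,0,1,0, 0,0,0,1,0, 0,0,0,1,0, 0,0,0,1,0, 0,0,0,1,0, 0,0,0,1,0, 0,0,0,1,0]'
python3 -m handwheel '[0,0,0,1,0, 0,0,0,1,0, 0,0,0,1,0, 0,0,0,1,0, 0,0,0,1,0, 0,0,0,1,0, 0,0,0,1,0, 0,0,0,0,0]'
python3 -c "
from h import *
go(.47,-.03,.1805,0)"
```

```text
time: 6.0
ee_pos: [0.4685, -0.0288, 0.3215]
tool_rot: [-0.002, 0.707, 0.707, -0.001]
force: [0.3, -0.2, -3.4]
gripper_width: 0.0198
grasp_force: 30.0
time: 6.67
ee_pos: [0.4687, -0.0297, 0.3215]
tool_rot: [-0.001, 0.934, 0.356, -0.002]
force: [-0.7, -0.3, -3.5]
gripper_width: 0.0198
grasp_force: 29.9
time: 7.33
ee_pos: [0.4689, -0.0295, 0.3217]
tool_rot: [0.0, 1.0, -0.001, -0.002]
force: [-0.0, -0.2, -4.4]
gripper_width: 0.0197
grasp_force: 30.0
t7.3 pos [ 0.4689 -0.0295  0.3217] head -0.1 shift now [0.0017 0.0003 0.1411] after turn [0.0011 0.0005 0.1412] turn -0.02 w 0.0197 g 30.0 F [-0.  -0.2 -4.4] q7 -1.55 tilt 0.004
```

```bash
python3 -m handwheel '[0,0,0.01,0,0, 0,0,0.025,0,0, 0,0,0.025,0,0, 0,0,0.025,0,0, 0,0,0.025,0,0, 0,0,0.015,0,0, 0,0,0.009,0,0, 0,0,0.004,0,0, 0,0,0.003,0,0, 0,0,0.001,0,0, 0,0,0,0,0]'
python3 -m handwheel '[0,0,0,0,0.04, 0,0,0,0,0.06, 0,0,0,0,0.06, 0,0,0,0,0.06, 0,0,0,0,0.06, 0,0,-0.01,0,0.07, 0,0,-0.025,0,0.08, 0,0,-0.03,0,0.08, 0,0,-0.03,0,0.08, 0,0,-0.03,0,0.08, 0,0,-0.03,0,0.08, 0,0,0,0,0.08]'
python3 - <<'E'
from h import *
go(.4904,.1259,.33,0);go(.4904,.1259,.33,30);go(.4904,.1259,.33,90)
c=crop("top",290,110,100,100,6,"pics/c2.png")
crop("top",125,95,170,115,4.5,"pics/t2.png")
E
```

```text
time: 8.25
ee_pos: [0.4703, -0.0304, 0.1815]
tool_rot: [0.0, 1.0, -0.0, 0.0]
force: [0.1, -0.7, -3.6]
gripper_width: 0.0194
grasp_force: 30.0
time: 9.25
ee_pos: [0.4711, -0.0307, 0.3412]
tool_rot: [0.0, 1.0, -0.001, 0.005]
force: [-0.3, 0.6, 0.2]
gripper_width: 0.0798
grasp_force: 0.0
t9.2 pos [ 0.4711 -0.0307  0.3412] head -0.1 shift now [ 0.0191 -0.1566  0.0113] after turn [ 0.0193 -0.1566  0.0112] turn -0.01 w 0.0798 g 0.0 F [-0.3  0.6  0.2] q7 -1.54 tilt 0.009
t9.2 pos [ 0.4711 -0.0307  0.3412] head -0.1 shift now [ 0.0191 -0.1566  0.0113] after turn [ 0.095  -0.126   0.0112] turn -5.01 w 0.0798 g 0.0 F [-0.3  0.6  0.2] q7 -1.54 tilt 0.009
t9.2 pos [ 0.4711 -0.0307  0.3412] head -0.1 shift now [ 0.0191 -0.1566  0.0113] after turn [0.1566 0.0193 0.0112] turn -15.01 w 0.0798 g 0.0 F [-0.3  0.6  0.2] q7 -1.54 tilt 0.009
```

View pics/c2.png

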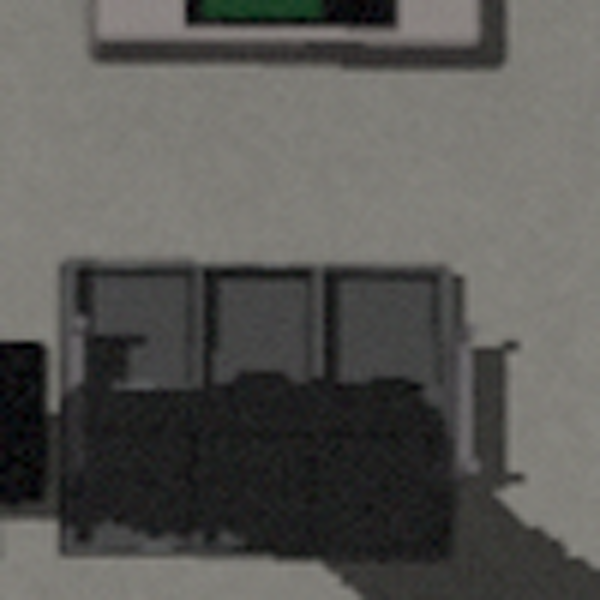

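View pics/t2.png

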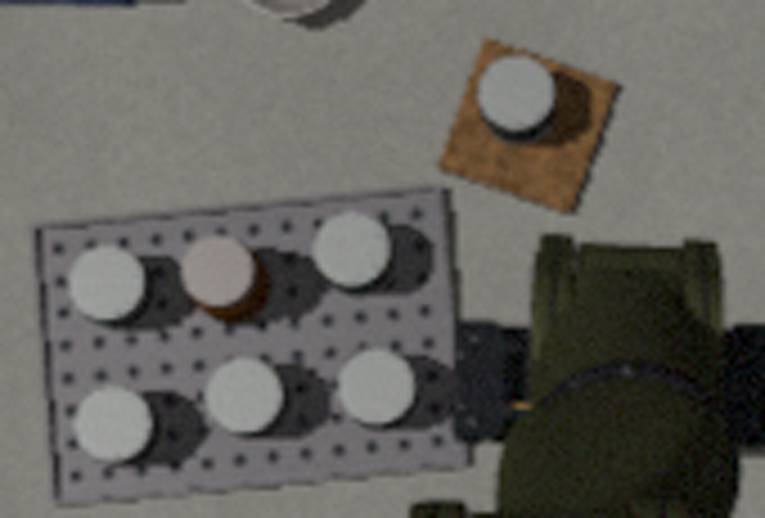

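Nothing has been displaced. In the c2 crop the crate's top rim spans x 62–448, y 262–553, with dividers near x≈200 and 318. I'll check the crate model against these.

```bash
python3 - <<'E'
from h import *
c=env.capture("top")
f=lambda p,z:bp(c,290+(p[0]+.5)/6-.5,110+(p[1]+.5)/6-.5,z)
for p in((62,262),(62,553),(448,266),(450,553),(200,300),(319,300)):print(f(p,.028).round(4)[:2])
cy=-.2545;cx=.508
for y in(.101,.035,.029,-.029,-.035,-.101):
  a=(pj(c,(cx+.06,cy+y,.028))-[290,110])*6;print(y,a.round(0))
E
```

```text
[ 0.5835 -0.1548]
[ 0.4319 -0.1551]
[ 0.5838 -0.3553]
[ 0.4343 -0.3548]
[ 0.5644 -0.2265]
[ 0.5651 -0.2882]
0.101 [ 57. 289.]
0.035 [184. 290.]
0.029 [196. 291.]
-0.029 [307. 292.]
-0.035 [319. 292.]
-0.101 [446. 294.]
```

```bash
cat >> h.py <<'E'
def tins(c=None):
    "lid circles in the top picture, world xy with lid at z=.062"
    c=c or env.capture("top");s=4
    g=cv2.resize(cv2.cvtColor(c["image"],cv2.COLOR_BGR2GRAY),None,fx=s,fy=s,interpolation=cv2.INTER_CUBIC)
    h=cv2.HoughCircles(cv2.GaussianBlur(g,(0,0),2),cv2.HOUGH_GRADIENT,1.0,40,param1=60,param2=14,minRadius=31,maxRadius=40)
    for u,v,r in h[0]:
        U,V=(u+.5)/s-.5,(v+.5)/s-.5;X=bp(c,U,V,.062)
        if .4<X[0]<.8 and -.4<X[1]<.4 and g[int(v),int(u)]>115: print(X[:2].round(4),"r%.1f"%r,g[int(v),int(u)])
E
python3 -m handwheel '[0,0,0,-1,0.07, 0,0,0,-1,0.07, 0,0,0,-1,0.07, 0,0,0,-1,0.07, 0,0,0,-1,0.07, 0,0,0,-1,0.07, 0,0,0,-1,0.07, 0,0,0,-1,0.07]'
python3 -m handwheel '[0,0,0,-1,0.066, 0,0,0,-1,0.066, 0,0,0,-1,0.066, 0,0,0,-1,0.066, 0,0,0,-1,0.066, 0,0,0,-1,0.066, 0,0,0,-1,0.066]'
python3 - <<'E'
from h import *
tins();go(.4904,.1259,.3,90)
E
```

```text
time: 10.07
ee_pos: [0.4695, -0.0304, 0.3346]
tool_rot: [-0.001, 0.913, 0.409, -0.002]
force: [0.2, 0.2, 0.5]
gripper_width: 0.0704
grasp_force: 0.0
time: 10.65
ee_pos: [0.4695, -0.0305, 0.3346]
tool_rot: [-0.001, 0.705, 0.709, -0.001]
force: [-0.8, 0.2, -0.3]
gripper_width: 0.0663
grasp_force: 0.0
[0.5849 0.1451] r33.2 148
[0.6943 0.0352] r33.2 143
[0.4914 0.1264] r33.8 152
[0.5605 0.3108] r33.8 158
[0.485  0.2158] r34.2 158
[0.5715 0.2364] r34.4 142
[0.4641 0.3024] r33.2 159
[0.7831 0.202 ] r39.4 134
t10.7 pos [ 0.4694 -0.0306  0.3346] head 90.5 shift now [0.1563 0.0225 0.0346] after turn [0.1565 0.021  0.0346] turn 0.09 w 0.0659 g 0.0 F [-0.8  0.1  0.5] q7 -0.52 tilt 0.004
```

```bash
python3 -m handwheel '[0.01,0.0012,0,0.09,0.066, 0.021,0.003,0,0,0.066, 0.021,0.003,0,0,0.066, 0.021,0.003,0,0,0.066, 0.021,0.003,0,0,0.066, 0.021,0.003,0,0,0.066, 0.021,0.003,0,0,0.066, 0.0205,0.0023,0,0,0.066, 0,0,0.02,0,0.066, 0,0,0.03,0,0.066, 0,0,0,0,0.066]'
python3 -c "
from h import *
go(.491,.126,.206,90)"
```

```text
time: 11.62
ee_pos: [0.4912, 0.1267, 0.282]
tool_rot: [-0.002, 0.711, 0.703, -0.004]
force: [-0.9, -0.1, -0.1]
gripper_width: 0.0656
grasp_force: 0.0
t11.6 pos [0.4912 0.1267 0.282 ] head 89.4 shift now [-0.0005  0.0004  0.076 ] after turn [-0.0007 -0.0002  0.076 ] turn -0.10 w 0.0656 g 0.0 F [-0.9 -0.1 -0.1] q7 -0.83 tilt 0.008
```

```bash
python3 -m handwheel '[0,0,0.025,-0.1,0.066, 0,0,0.025,0,0.066, 0,0,0.016,0,0.066, -0.0005,0,0.01,0,0.066, 0,0,0,0,0.066]'
python3 -c "
from h import *
go(.491,.126,.206,90)"
python3 -m handwheel '[0,0,0,0,0, 0,0,0,0,0, 0,0,0,0,0, 0,0,0,0,0, 0,0,0,0,0, 0,0,0,0,0]' 25
python3 -c "
from h import *
go(.491,.126,.206,90)"
```

```text
time: 12.03
ee_pos: [0.4925, 0.1255, 0.2087]
tool_rot: [-0.0, 0.707, 0.707, -0.002]
force: [-1.4, -0.3, -0.4]
gripper_width: 0.066
grasp_force: 0.0
t12.0 pos [0.4925 0.1255 0.2087] head 90.0 shift now [ 0.0005 -0.0014  0.0028] after turn [ 0.0005 -0.0015  0.0027] turn -0.00 w 0.0660 g 0.0 F [-1.4 -0.3 -0.4] q7 -0.89 tilt 0.003
time: 12.53
ee_pos: [0.4931, 0.1254, 0.211]
tool_rot: [0.0, 0.707, 0.707, 0.001]
force: [-2.1, 1.0, 7.4]
gripper_width: 0.0516
grasp_force: 25.1
t12.5 pos [0.4931 0.1254 0.211 ] head 90.0 shift now [ 0.0006 -0.0022  0.005 ] after turn [ 0.0006 -0.0021  0.005 ] turn 0.00 w 0.0516 g 25.1 F [-2.1  1.   7.4] q7 -0.89 tilt 0.001
```

```bash
python3 -m handwheel '[0,0,-0.003,0,0, 0,0,-0.005,0,0, 0,0,0,0,0, 0,0,0,0,0]'
python3 -c "
from h import *
go(.491,.126,.33,90)"
python3 -m handwheel '[0,0,-0.02,0,0, 0,0,-0.03,0,0, 0,0,-0.03,0,0, 0,0,-0.03,0,0,0,0,0,0,0]'
python3 -c "
from h import *
go(.466,-.3195,.30,90);c=crop('side',100,60,300,200,2.6,'pics/s3.png')"
```

```text
time: 12.87
ee_pos: [0.4933, 0.1253, 0.2184]
tool_rot: [0.0, 0.707, 0.707, 0.0]
force: [0.2, -0.9, -2.8]
gripper_width: 0.051
grasp_force: 25.0
t12.9 pos [0.4933 0.1253 0.2184] head 90.0 shift now [ 0.0008 -0.0022 -0.1116] after turn [ 0.0007 -0.0023 -0.1116] turn 0.00 w 0.0510 g 25.0 F [ 0.2 -0.9 -2.8] q7 -0.89 tilt 0.001
time: 13.28
ee_pos: [0.4944, 0.1259, 0.3325]
tool_rot: [0.002, 0.707, 0.707, 0.004]
force: [1.5, 0.7, -1.9]
gripper_width: 0.0514
grasp_force: 25.0
t13.3 pos [0.4944 0.1259 0.3325] head 90.0 shift now [-0.4455 -0.0286  0.0309] after turn [-0.4454 -0.0284  0.0325] turn -0.00 w 0.0514 g 25.0 F [ 1.5  0.7 -1.9] q7 -0.78 tilt 0.009
```

View pics/s3.png

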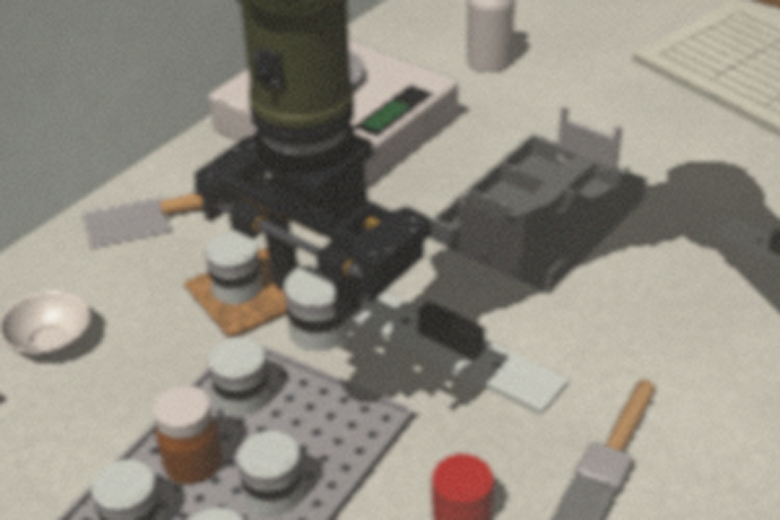

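The side picture shows the tin hanging straight in the fingers at crop (315,305), with the bar lying on the bench beyond it. Carrying it to the far-right near cell.

```bash
python3 -m handwheel '[-0.0125,-0.0016,0,0,0, -0.025,-0.0016,0,0,0, -0.025,-0.0016,0,0,0, -0.025,-0.0016,0,0,0, -0.025,-0.0016,0,0,0, -0.025,-0.0016,0,0,0, -0.025,-0.0016,0,0,0, -0.025,-0.0016,0,0,0, -0.025,-0.0016,0,0,0]'
python3 -m handwheel '[-0.025,-0.0016,0,0,0, -0.025,-0.0016,0,0,0, -0.025,-0.0016,0,0,0, -0.025,-0.0016,0,0,0, -0.025,-0.0016,0,0,0, -0.025,-0.0016,0,0,0, -0.025,-0.0016,0,0,0, -0.025,-0.0016,0,0,0, -0.0205,-0.0016,0,0,0, -0.0125,0,0,0,0, 0,0,0.025,0,0, 0,0,0.025,0,0]'
python3 -m handwheel '[0,0,0,0,0, 0,0,0,0,0]'
python3 -c "
from h import *
go(.466,-.3195,.208,90)"
```

```text
time: 14.08
ee_pos: [0.4773, -0.0894, 0.3261]
tool_rot: [-0.001, 0.707, 0.707, -0.002]
force: [0.3, 0.2, -2.3]
gripper_width: 0.0515
grasp_force: 25.0
time: 15.08
ee_pos: [0.4638, -0.3216, 0.2769]
tool_rot: [0.0, 0.708, 0.706, -0.0]
force: [0.4, 0.1, -2.5]
gripper_width: 0.0517
grasp_force: 25.0
time: 15.25
ee_pos: [0.4635, -0.3195, 0.2763]
tool_rot: [-0.003, 0.707, 0.708, -0.001]
force: [0.6, 0.3, -1.2]
gripper_width: 0.0514
grasp_force: 25.0
t15.2 pos [ 0.4635 -0.3195  0.2763] head 90.1 shift now [-0.0002  0.0028  0.0683] after turn [-0.      0.0025  0.0683] turn 0.01 w 0.0514 g 25.0 F [ 0.6  0.3 -1.2] q7 -0.02 tilt 0.005
```

```bash
python3 -m handwheel '[0,0.0025,0.012,0,0, 0,0,0.02,0,0, 0,0,0.007,0,0, 0,0,0,0,0]'
python3 -c "
from h import *
go(.466,-.3195,.208,90)"
python3 -m handwheel '[0,0,0.007,0,0, 0,0,0.007,0,0, 0,0,0.007,0,0, 0,0,0.005,0,0, 0,0,0,0,0]'
python3 -c "
from h import *
go(.466,-.3195,.208,90)"
```

```text
time: 15.58
ee_pos: [0.4667, -0.3197, 0.2379]
tool_rot: [-0.001, 0.707, 0.708, -0.0]
force: [-0.1, 0.7, -1.2]
gripper_width: 0.0515
grasp_force: 25.0
t15.6 pos [ 0.4667 -0.3197  0.2379] head 90.1 shift now [ 0.0001 -0.0006  0.0299] after turn [ 0.0002 -0.0007  0.0299] turn 0.01 w 0.0515 g 25.0 F [-0.1  0.7 -1.2] q7 -0.06 tilt 0.002
time: 16.0
ee_pos: [0.4667, -0.32, 0.212]
tool_rot: [-0.001, 0.707, 0.707, -0.0]
force: [-0.3, -0.4, -1.6]
gripper_width: 0.0515
grasp_force: 25.0
t16.0 pos [ 0.4667 -0.32    0.212 ] head 90.0 shift now [ 0.0005 -0.0006  0.004 ] after turn [ 0.0005 -0.0007  0.004 ] turn 0.01 w 0.0515 g 25.0 F [-0.3 -0.4 -1.6] q7 -0.09 tilt 0.002
```

```bash
python3 -m handwheel '[0,0,0.003,0,0, 0,0,0.0015,0,0, 0,0,0,0,0]'
python3 -m handwheel '[0,0,0,0,0.064, 0,0,0,0,0.064, 0,0,0,0,0.064, 0,0,0,0,0.064, 0,0,-0.015,0,0.064, 0,0,-0.03,0,0.064, 0,0,-0.03,0,0.064, 0,0,-0.025,0,0.064]'
python3 - <<'E'
from h import *
tins();go(.5845,.145,.3,90)
E
```

```text
time: 16.25
ee_pos: [0.467, -0.3201, 0.2084]
tool_rot: [-0.0, 0.707, 0.707, -0.0]
force: [0.1, 0.1, -1.2]
gripper_width: 0.0515
grasp_force: 25.0
time: 16.92
ee_pos: [0.4671, -0.3201, 0.3103]
tool_rot: [0.0, 0.707, 0.707, 0.0]
force: [0.8, -0.2, -0.4]
gripper_width: 0.0638
grasp_force: 0.0
[0.6936 0.036 ] r32.9 132
[0.5849 0.1444] r32.6 141
[0.4842 0.2143] r32.2 145
[0.4641 0.3032] r33.7 151
[0.5598 0.3116] r32.5 144
[0.5699 0.2371] r32.7 135
[ 0.464  -0.3159] r31.5 129
t17.0 pos [ 0.4685 -0.3206  0.3146] head 90.0 shift now [0.4656 0.116  0.0136] after turn [0.4656 0.116  0.0146] turn 0.00 w 0.0639 g 0.0 F [ 0.5 -0.1  2.9] q7 0.01 tilt 0.008
```

```bash
python3 -m handwheel '[0.013,0.0033,0,0,0.066, 0.0245,0.0061,0,0,0.066, 0.0245,0.0061,0,0,0.066, 0.0245,0.0061,0,0,0.066, 0.0245,0.0061,0,0,0.066, 0.0245,0.0061,0,0,0.066, 0.0245,0.0061,0,0,0.066, 0.0245,0.0061,0,0,0.066, 0.0245,0.0061,0,0,0.066, 0.0245,0.0061,0,0,0.066]'
python3 -m handwheel '[0.0245,0.0061,0,0,0.066, 0.0245,0.0061,0,0,0.066, 0.0245,0.0061,0,0,0.066, 0.0245,0.0061,0,0,0.066, 0.0245,0.0061,0,0,0.066, 0.0245,0.0061,0,0,0.066, 0.0245,0.0061,0,0,0.066, 0.0245,0.0061,0,0,0.066, 0.024,0.006,0,0,0.066, 0.012,0.003,0,0,0.066, 0,0,0.025,0,0.066, 0,0,0,0,0.066]'
python3 -c "
from h import *
go(.5847,.1447,.208,90)"
```

```text
time: 17.8
ee_pos: [0.5252, -0.0854, 0.3086]
tool_rot: [0.0, 0.707, 0.707, 0.0]
force: [-0.2, 0.1, -0.2]
gripper_width: 0.0661
grasp_force: 0.0
time: 18.8
ee_pos: [0.5815, 0.1455, 0.2807]
tool_rot: [-0.001, 0.706, 0.708, -0.002]
force: [-1.6, -1.7, -0.9]
gripper_width: 0.0662
grasp_force: 0.0
t18.8 pos [0.5815 0.1455 0.2807] head 90.1 shift now [-0.0006  0.0036  0.0726] after turn [-0.0008  0.0032  0.0727] turn 0.02 w 0.0662 g 0.0 F [-1.6 -1.7 -0.9] q7 -0.73 tilt 0.005
```

```bash
python3 -m handwheel '[-0.0006,0.003,0.025,0,0.066, 0,0,0.025,0,0.066, 0,0,0.015,0,0.066, 0,0,0.006,0,0.066, 0,0,0.002,0,0.066, 0,0,0,0,0.066]'
python3 -c "
from h import *
go(.5847,.1447,.208,90)"
python3 -m handwheel '[0,0,0,0,0, 0,0,0,0,0, 0,0,0,0,0, 0,0,0,0,0, 0,0,0,0,0, 0,0,0,0,0]' 25
python3 -m handwheel '[0,0,-0.01,0,0, 0,0,-0.025,0,0, 0,0,-0.03,0,0, 0,0,-0.03,0,0,0,0,-0.015,0,0]'
python3 -c "
from h import *
go(.550,-.3195,.30,90)"
```

```text
time: 19.3
ee_pos: [0.5859, 0.1441, 0.2108]
tool_rot: [0.0, 0.707, 0.707, -0.0]
force: [-0.4, -0.4, 0.3]
gripper_width: 0.0663
grasp_force: 0.0
t19.3 pos [0.5859 0.1441 0.2108] head 90.0 shift now [ 0.0006 -0.0012  0.0028] after turn [ 0.0006 -0.0012  0.0028] turn -0.00 w 0.0663 g 0.0 F [-0.4 -0.4  0.3] q7 -0.78 tilt 0.001
time: 19.8
ee_pos: [0.586, 0.1449, 0.2117]
tool_rot: [0.0, 0.707, 0.707, 0.001]
force: [-0.6, -1.3, 6.3]
gripper_width: 0.0514
grasp_force: 25.0
time: 20.22
ee_pos: [0.5863, 0.1452, 0.3243]
tool_rot: [0.001, 0.707, 0.707, 0.002]
force: [-0.0, 1.3, -2.3]
gripper_width: 0.0514
grasp_force: 25.0
t20.2 pos [0.5863 0.1452 0.3243] head 90.0 shift now [-0.4647 -0.0367  0.0234] after turn [-0.4647 -0.0363  0.0243] turn 0.01 w 0.0514 g 25.0 F [-0.   1.3 -2.3] q7 -0.70 tilt 0.004
```

```bash
python3 -m handwheel '[-0.013,-0.001,0,0,0, -0.0245,-0.002,0,0,0, -0.0245,-0.002,0,0,0, -0.0245,-0.002,0,0,0, -0.0245,-0.002,0,0,0, -0.0245,-0.002,0,0,0, -0.0245,-0.002,0,0,0, -0.0245,-0.002,0,0,0, -0.0245,-0.002,0,0,0, -0.0245,-0.002,0,0,0]'
python3 -m handwheel '[-0.0245,-0.002,0,0,0, -0.0245,-0.002,0,0,0, -0.0245,-0.002,0,0,0, -0.0245,-0.002,0,0,0, -0.0245,-0.002,0,0,0, -0.0245,-0.002,0,0,0, -0.0245,-0.002,0,0,0, -0.0245,-0.002,0,0,0, -0.023,-0.001,0,0,0, -0.012,0,0,0,0, 0,0,0.025,0,0, 0,0,0.025,0,0]'
python3 -m handwheel '[0,0,0,0,0, 0,0,0,0,0]'
python3 -c "
from h import *
go(.550,-.3195,.208,90)"
```

```text
time: 21.05
ee_pos: [0.5655, -0.0912, 0.3192]
tool_rot: [-0.001, 0.707, 0.707, -0.001]
force: [0.5, -0.3, -1.9]
gripper_width: 0.0514
grasp_force: 25.0
time: 22.05
ee_pos: [0.5494, -0.3214, 0.2702]
tool_rot: [0.001, 0.708, 0.706, 0.0]
force: [0.1, 0.8, -2.4]
gripper_width: 0.0515
grasp_force: 25.0
time: 22.22
ee_pos: [0.5489, -0.3192, 0.2689]
tool_rot: [-0.002, 0.707, 0.708, -0.001]
force: [0.8, 0.2, -0.8]
gripper_width: 0.0513
grasp_force: 25.0
t22.2 pos [ 0.5489 -0.3192  0.2689] head 90.1 shift now [-0.0005  0.0013  0.0609] after turn [-0.0003  0.0011  0.0609] turn 0.01 w 0.0513 g 25.0 F [ 0.8  0.2 -0.8] q7 -0.00 tilt 0.005
```

```bash
python3 -m handwheel '[-0.0003,0.001,0.02,0,0, 0,0,0.012,0,0, 0,0,0.007,0,0, 0,0,0.007,0,0, 0,0,0.007,0,0, 0,0,0.005,0,0, 0,0,0,0,0]'
python3 -c "
from h import *
go(.550,-.3195,.2085,90)"
```

```text
time: 22.8
ee_pos: [0.5507, -0.3199, 0.2117]
tool_rot: [-0.001, 0.707, 0.707, -0.0]
force: [-0.7, 0.1, -3.1]
gripper_width: 0.0516
grasp_force: 25.0
t22.8 pos [ 0.5507 -0.3199  0.2117] head 90.0 shift now [ 0.0004 -0.0007  0.0032] after turn [ 0.0004 -0.0007  0.0032] turn 0.01 w 0.0516 g 25.0 F [-0.7  0.1 -3.1] q7 -0.04 tilt 0.001
```

Next: C at (.560,.311).

```bash
python3 -m handwheel '[0,0,0.003,0,0, 0,0,0.001,0,0, 0,0,0,0,0]'
python3 -m handwheel '[0,0,0,0,0.064, 0,0,0,0,0.064, 0,0,0,0,0.064, 0,0,0,0,0.064, 0,0,-0.015,0,0.064, 0,0,-0.03,0,0.064, 0,0,-0.03,0,0.064, 0,0,-0.025,0,0.064]'
python3 - <<'E'
from h import *
tins();go(.560,.311,.3,90)
E
```

```text
time: 23.05
ee_pos: [0.551, -0.32, 0.2086]
tool_rot: [0.0, 0.707, 0.707, 0.0]
force: [-0.3, -0.4, -2.1]
gripper_width: 0.0513
grasp_force: 25.0
time: 23.72
ee_pos: [0.5512, -0.3199, 0.3105]
tool_rot: [0.0, 0.707, 0.707, 0.0]
force: [-0.1, 0.9, 0.6]
gripper_width: 0.0641
grasp_force: 0.0
[0.5605 0.3116] r33.8 152
[0.4835 0.215 ] r32.5 148
[ 0.4655 -0.3182] r33.8 133
[0.5691 0.2371] r31.6 139
[0.4626 0.3031] r33.3 153
[0.6928 0.0345] r33.0 136
[ 0.548  -0.3174] r34.9 132
t23.8 pos [ 0.5528 -0.3204  0.3154] head 90.0 shift now [0.6314 0.0072 0.0132] after turn [0.6314 0.0072 0.0154] turn 0.00 w 0.0641 g 0.0 F [1.6 0.4 2. ] q7 0.02 tilt 0.009
```

```bash
python3 -m handwheel '[0.014,0.0003,0,0,0.066, 0.028,0.0003,0,0,0.066, 0.028,0.0003,0,0,0.066, 0.028,0.0003,0,0,0.066, 0.028,0.0003,0,0,0.066, 0.028,0.0003,0,0,0.066, 0.028,0.0003,0,0,0.066, 0.028,0.0003,0,0,0.066, 0.028,0.0003,0,0,0.066, 0.028,0.0003,0,0,0.066, 0.028,0.0003,0,0,0.066, 0.028,0.0003,0,0,0.066]'
python3 -m handwheel '[0.028,0.0003,0,0,0.066, 0.028,0.0003,0,0,0.066, 0.028,0.0003,0,0,0.066, 0.028,0.0003,0,0,0.066, 0.028,0.0003,0,0,0.066, 0.028,0.0003,0,0,0.066, 0.028,0.0003,0,0,0.066, 0.028,0.0003,0,0,0.066, 0.028,0.0003,0,0,0.066, 0.028,0.0003,0,0,0.066, 0.021,0,0,0,0.066, 0.01,0,0,0,0.066]'
python3 -m handwheel '[0,0,0.025,0,0.066, 0,0,0,0,0.066, 0,0,0,0,0.066]'
python3 -c "
from h import *
go(.560,.311,.208,90)"
```

```text
time: 24.77
ee_pos: [0.5543, 0.0034, 0.3087]
tool_rot: [0.0, 0.707, 0.707, 0.0]
force: [-0.3, 0.2, 0.2]
gripper_width: 0.0659
grasp_force: 0.0
time: 25.77
ee_pos: [0.5562, 0.317, 0.3088]
tool_rot: [-0.001, 0.705, 0.709, 0.001]
force: [0.5, 1.0, -0.1]
gripper_width: 0.0656
grasp_force: 0.0
time: 26.02
ee_pos: [0.557, 0.3114, 0.2824]
tool_rot: [0.0, 0.707, 0.707, -0.002]
force: [0.4, -1.4, 0.4]
gripper_width: 0.0657
grasp_force: 0.0
t26.0 pos [0.557  0.3114 0.2824] head 90.0 shift now [-0.0002  0.0032  0.0744] after turn [-0.0004  0.003   0.0744] turn -0.00 w 0.0657 g 0.0 F [ 0.4 -1.4  0.4] q7 -0.93 tilt 0.004
```

```bash
python3 -m handwheel '[-0.0003,0.003,0.025,0,0.066, 0,0,0.025,0,0.066, 0,0,0.016,0,0.066, 0,0,0.006,0,0.066, 0,0,0.002,0,0.066, 0,0,0,0,0.066]'
python3 -c "
from h import *
go(.560,.311,.208,90)"
python3 -m handwheel '[0,0,0,0,0, 0,0,0,0,0, 0,0,0,0,0, 0,0,0,0,0, 0,0,0,0,0, 0,0,0,0,0]' 25
python3 -m handwheel '[0,0,-0.01,0,0, 0,0,-0.025,0,0, 0,0,-0.03,0,0, 0,0,-0.03,0,0,0,0,-0.015,0,0]'
python3 -c "
from h import *
go(.550,-.2555,.30,90)"
```

```text
time: 26.52
ee_pos: [0.5607, 0.3123, 0.2102]
tool_rot: [0.0, 0.707, 0.707, 0.0]
force: [0.2, -0.1, 0.5]
gripper_width: 0.0659
grasp_force: 0.0
t26.5 pos [0.5607 0.3123 0.2102] head 90.0 shift now [-0.0013 -0.0007  0.0022] after turn [-0.0013 -0.0007  0.0022] turn -0.00 w 0.0659 g 0.0 F [ 0.2 -0.1  0.5] q7 -0.97 tilt 0.001
time: 27.02
ee_pos: [0.5606, 0.313, 0.2108]
tool_rot: [0.0, 0.707, 0.707, 0.001]
force: [-1.7, -0.6, 7.2]
gripper_width: 0.0513
grasp_force: 25.2
time: 27.43
ee_pos: [0.5608, 0.3133, 0.3235]
tool_rot: [0.0, 0.707, 0.707, 0.002]
force: [0.8, 0.1, -0.9]
gripper_width: 0.0513
grasp_force: 25.4
t27.4 pos [0.5608 0.3133 0.3235] head 90.0 shift now [-0.5688 -0.0112  0.0218] after turn [-0.5688 -0.0108  0.0235] turn 0.01 w 0.0513 g 25.4 F [ 0.8  0.1 -0.9] q7 -0.91 tilt 0.005
```

```bash
python3 -m handwheel '[-0.014,-0.0005,0,0,0, -0.027,-0.0005,0,0,0, -0.027,-0.0005,0,0,0, -0.027,-0.0005,0,0,0, -0.027,-0.0005,0,0,0, -0.027,-0.0005,0,0,0, -0.027,-0.0005,0,0,0, -0.027,-0.0005,0,0,0, -0.027,-0.0005,0,0,0, -0.027,-0.0005,0,0,0, -0.027,-0.0005,0,0,0, -0.027,-0.0005,0,0,0]'
python3 -m handwheel '[-0.027,-0.0005,0,0,0, -0.027,-0.0005,0,0,0, -0.027,-0.0005,0,0,0, -0.027,-0.0005,0,0,0, -0.027,-0.0005,0,0,0, -0.027,-0.0005,0,0,0, -0.027,-0.0005,0,0,0, -0.027,-0.0005,0,0,0, -0.026,-0.0005,0,0,0, -0.014,0,0,0,0, 0,0,0.025,0,0, 0,0,0.025,0,0]'
python3 -m handwheel '[0,0,0,0,0, 0,0,0,0,0]'
python3 -c "
from h import *
go(.550,-.2535,.208,90)"
```

```text
time: 28.43
ee_pos: [0.553, -0.0009, 0.3184]
tool_rot: [-0.001, 0.707, 0.707, -0.001]
force: [-0.1, 0.2, -1.3]
gripper_width: 0.0515
grasp_force: 25.4
time: 29.43
ee_pos: [0.5486, -0.2572, 0.2689]
tool_rot: [0.001, 0.708, 0.706, -0.0]
force: [-0.1, 0.2, -2.5]
gripper_width: 0.0516
grasp_force: 25.4
time: 29.6
ee_pos: [0.5483, -0.2546, 0.2678]
tool_rot: [-0.002, 0.707, 0.707, -0.001]
force: [0.8, -0.7, -0.8]
gripper_width: 0.0513
grasp_force: 25.4
t29.6 pos [ 0.5483 -0.2546  0.2678] head 90.0 shift now [0.001  0.002  0.0598] after turn [0.0011 0.0017 0.0598] turn 0.00 w 0.0513 g 25.4 F [ 0.8 -0.7 -0.8] q7 -0.13 tilt 0.005
```

```bash
python3 -m handwheel '[0.0014,0.0012,0.02,0,0, 0,0,0.012,0,0, 0,0,0.007,0,0, 0,0,0.007,0,0, 0,0,0.007,0,0, 0,0,0.004,0,0, 0,0,0,0,0]'
python3 -c "
from h import *
go(.550,-.2535,.2080,90)"
python3 -m handwheel '[0,0,0.002,0,0, 0,0,0.001,0,0, 0,0,0,0,0]'
python3 -c "
from h import *
go(.550,-.2535,.2080,90)"
```

```text
time: 30.18
ee_pos: [0.551, -0.2529, 0.2119]
tool_rot: [-0.0, 0.707, 0.707, -0.0]
force: [0.4, -0.5, -1.9]
gripper_width: 0.0512
grasp_force: 25.4
t30.2 pos [ 0.551  -0.2529  0.2119] head 90.0 shift now [-0.0006 -0.001   0.0039] after turn [-0.0006 -0.001   0.0039] turn 0.01 w 0.0512 g 25.4 F [ 0.4 -0.5 -1.9] q7 -0.17 tilt 0.001
time: 30.43
ee_pos: [0.5513, -0.2529, 0.2097]
tool_rot: [0.0, 0.707, 0.707, 0.0]
force: [-0.2, -0.1, -2.1]
gripper_width: 0.0517
grasp_force: 25.4
t30.4 pos [ 0.5513 -0.2529  0.2097] head 90.0 shift now [-0.0006 -0.0013  0.0017] after turn [-0.0006 -0.0013  0.0017] turn 0.01 w 0.0517 g 25.4 F [-0.2 -0.1 -2.1] q7 -0.18 tilt 0.000
```

Next: D at (.4634,.303).

```bash
python3 -m handwheel '[0,0,0.0015,0,0, 0,0,0,0,0]'
python3 -m handwheel '[0,0,0,0,0.064, 0,0,0,0,0.064, 0,0,0,0,0.064, 0,0,0,0,0.064, 0,0,-0.015,0,0.064, 0,0,-0.03,0,0.064, 0,0,-0.03,0,0.064, 0,0,-0.025,0,0.064, 0,0,0,0,0.066]'
python3 - <<'E'
from h import *
tins();go(.4634,.303,.3,90)
E
```

```text
time: 30.6
ee_pos: [0.5513, -0.2529, 0.2081]
tool_rot: [0.0, 0.707, 0.707, 0.0]
force: [-0.3, 0.3, -1.7]
gripper_width: 0.0512
grasp_force: 25.4
time: 31.35
ee_pos: [0.5531, -0.2532, 0.3131]
tool_rot: [0.004, 0.707, 0.707, 0.002]
force: [-0.1, 0.2, 0.6]
gripper_width: 0.0659
grasp_force: 0.0
[0.4641 0.3032] r33.7 156
[0.4842 0.215 ] r32.5 153
[0.6951 0.0353] r34.0 138
[0.5691 0.2363] r32.3 138
[ 0.5495 -0.2506] r32.0 132
t31.4 pos [ 0.5523 -0.2531  0.3108] head 90.0 shift now [ 0.5561 -0.0888  0.0093] after turn [ 0.5561 -0.0889  0.0108] turn 0.00 w 0.0658 g 0.0 F [-0.  -0.4 -0.6] q7 -0.10 tilt 0.006
```

```bash
python3 -m handwheel '[0.014,-0.002,0,0,0.066, 0.027,-0.0043,0,0,0.066, 0.027,-0.0043,0,0,0.066, 0.027,-0.0043,0,0,0.066, 0.027,-0.0043,0,0,0.066, 0.027,-0.0043,0,0,0.066, 0.027,-0.0043,0,0,0.066, 0.027,-0.0043,0,0,0.066, 0.027,-0.0043,0,0,0.066, 0.027,-0.0043,0,0,0.066, 0.027,-0.0043,0,0,0.066, 0.027,-0.0043,0,0,0.066]'
python3 -m handwheel '[0.027,-0.0043,0,0,0.066, 0.027,-0.0043,0,0,0.066, 0.027,-0.0043,0,0,0.066, 0.027,-0.0043,0,0,0.066, 0.027,-0.0043,0,0,0.066, 0.027,-0.0043,0,0,0.066, 0.027,-0.0043,0,0,0.066, 0.027,-0.0043,0,0,0.066, 0.018,-0.0052,0,0,0.066, 0.009,0,0,0,0.066]'
python3 -m handwheel '[0,0,0.025,0,0.066, 0,0,0,0,0.066, 0,0,0,0,0.066]'
python3 -c "
from h import *
go(.4638,.303,.207,90)"
```

```text
time: 32.4
ee_pos: [0.501, 0.0591, 0.3069]
tool_rot: [-0.001, 0.707, 0.707, -0.001]
force: [0.3, 0.8, -1.2]
gripper_width: 0.0658
grasp_force: 0.0
time: 33.23
ee_pos: [0.4602, 0.3041, 0.307]
tool_rot: [-0.001, 0.705, 0.709, -0.0]
force: [-0.6, -0.0, -0.0]
gripper_width: 0.066
grasp_force: 0.0
time: 33.48
ee_pos: [0.4618, 0.2995, 0.2816]
tool_rot: [0.0, 0.707, 0.707, -0.003]
force: [0.3, -0.3, -0.5]
gripper_width: 0.066
grasp_force: 0.0
t33.5 pos [0.4618 0.2995 0.2816] head 90.0 shift now [0.0038 0.0022 0.0746] after turn [0.0035 0.002  0.0746] turn -0.00 w 0.0660 g 0.0 F [ 0.3 -0.3 -0.5] q7 -1.06 tilt 0.005
```

```bash
python3 -m handwheel '[0.003,0.0012,0.025,0,0.066, 0,0,0.025,0,0.066, 0,0,0.016,0,0.066, 0,0,0.006,0,0.066, 0,0,0.002,0,0.066, 0,0,0,0,0.066]'
python3 -c "
from h import *
go(.4638,.303,.208,90)"
python3 -m handwheel '[0,0,0,0,0, 0,0,0,0,0, 0,0,0,0,0, 0,0,0,0,0, 0,0,0,0,0, 0,0,0,0,0]' 25
python3 -m handwheel '[0,0,-0.01,0,0, 0,0,-0.025,0,0, 0,0,-0.03,0,0, 0,0,-0.03,0,0,0,0,-0.015,0,0]'
python3 -c "
from h import *
go(.466,-.2555,.30,90)"
```

```text
time: 33.98
ee_pos: [0.4637, 0.3036, 0.2094]
tool_rot: [0.0, 0.707, 0.707, 0.0]
force: [-1.0, 0.2, 0.1]
gripper_width: 0.0657
grasp_force: 0.0
t34.0 pos [0.4637 0.3036 0.2094] head 90.0 shift now [-0.0006  0.0001  0.0014] after turn [-0.0006  0.0001  0.0014] turn -0.00 w 0.0657 g 0.0 F [-1.   0.2  0.1] q7 -1.11 tilt 0.000
time: 34.48
ee_pos: [0.4637, 0.3042, 0.2101]
tool_rot: [0.0, 0.707, 0.707, 0.001]
force: [0.8, -1.0, 5.7]
gripper_width: 0.0512
grasp_force: 25.0
time: 34.9
ee_pos: [0.4635, 0.3044, 0.3225]
tool_rot: [0.0, 0.707, 0.707, 0.002]
force: [-0.4, 0.6, -2.4]
gripper_width: 0.0514
grasp_force: 25.0
t34.9 pos [0.4635 0.3044 0.3225] head 90.0 shift now [-0.5599  0.0021  0.0212] after turn [-0.5599  0.0025  0.0225] turn 0.01 w 0.0514 g 25.0 F [-0.4  0.6 -2.4] q7 -1.03 tilt 0.004
```

```bash
python3 -m handwheel '[-0.014,0.0002,0,0,0, -0.027,0.0002,0,0,0, -0.027,0.0002,0,0,0, -0.027,0.0002,0,0,0, -0.027,0.0002,0,0,0, -0.027,0.0002,0,0,0, -0.027,0.0002,0,0,0, -0.027,0.0002,0,0,0, -0.027,0.0002,0,0,0, -0.027,0.0002,0,0,0, -0.027,0,0,0,0, -0.027,0,0,0,0]'
python3 -m handwheel '[-0.027,0,0,0,0, -0.027,0,0,0,0, -0.027,0,0,0,0, -0.027,0,0,0,0, -0.027,0,0,0,0, -0.027,0,0,0,0, -0.027,0,0,0,0, -0.027,0,0,0,0, -0.021,0,0,0,0, -0.010,0,0,0,0, 0,0,0.025,0,0, 0,0,0.025,0,0]'
python3 -m handwheel '[0,0,0,0,0, 0,0,0,0,0]'
python3 -c "
from h import *
go(.466,-.2545,.206,90)"
```

```text
time: 35.9
ee_pos: [0.464, -0.0093, 0.3181]
tool_rot: [-0.001, 0.707, 0.707, -0.001]
force: [0.0, -0.3, -1.7]
gripper_width: 0.0512
grasp_force: 25.0
time: 36.9
ee_pos: [0.4649, -0.255, 0.2687]
tool_rot: [0.001, 0.708, 0.706, 0.0]
force: [-1.0, 0.0, -2.0]
gripper_width: 0.0515
grasp_force: 25.0
time: 37.07
ee_pos: [0.4645, -0.2531, 0.2679]
tool_rot: [-0.002, 0.706, 0.708, -0.001]
force: [0.1, 0.4, -2.4]
gripper_width: 0.0513
grasp_force: 25.0
t37.1 pos [ 0.4645 -0.2531  0.2679] head 90.1 shift now [-0.0015  0.0018  0.0619] after turn [-0.0014  0.0015  0.0619] turn 0.02 w 0.0513 g 25.0 F [ 0.1  0.4 -2.4] q7 -0.18 tilt 0.005
```

```bash
python3 -m handwheel '[-0.0014,0.0006,0.02,0,0, 0,0,0.012,0,0, 0,0,0.007,0,0, 0,0,0.007,0,0, 0,0,0.007,0,0, 0,0,0.005,0,0, 0,0,0.001,0,0, 0,0,0,0,0]'
python3 -c "
from h import *
go(.466,-.2545,.206,90)"
python3 -m handwheel '[0,0,0.002,0,0, 0,0,0.001,0,0, 0,0,0,0,0]'
python3 -c "
from h import *
go(.466,-.2545,.206,90)"
```

```text
time: 37.73
ee_pos: [0.4662, -0.2553, 0.21]
tool_rot: [-0.0, 0.707, 0.707, -0.0]
force: [-0.1, 0.4, -2.3]
gripper_width: 0.0513
grasp_force: 25.0
t37.7 pos [ 0.4662 -0.2553  0.21  ] head 90.0 shift now [ 0.0008 -0.0002  0.004 ] after turn [ 0.0008 -0.0002  0.004 ] turn 0.01 w 0.0513 g 25.0 F [-0.1  0.4 -2.3] q7 -0.24 tilt 0.000
time: 37.98
ee_pos: [0.4662, -0.2554, 0.2071]
tool_rot: [0.0, 0.707, 0.707, 0.0]
force: [0.4, 0.4, -1.8]
gripper_width: 0.0513
grasp_force: 25.0
t38.0 pos [ 0.4662 -0.2554  0.2071] head 90.0 shift now [ 0.0009 -0.0002  0.0011] after turn [ 0.0009 -0.0002  0.0011] turn 0.00 w 0.0513 g 25.0 F [ 0.4  0.4 -1.8] q7 -0.25 tilt 0.000
```

```bash
python3 -m handwheel '[0,0,0.0005,0,0, 0,0,0,0,0]'
python3 -m handwheel '[0,0,0,0,0.064, 0,0,0,0,0.064, 0,0,0,0,0.064, 0,0,0,0,0.064, 0,0,-0.015,0,0.064, 0,0,-0.03,0,0.064, 0,0,-0.03,0,0.064, 0,0,-0.025,0,0.064, 0,0,0,0,0.066]'
python3 - <<'E'
from h import *
tins();go(.4842,.2148,.3,90)
E
```

```text
time: 38.15
ee_pos: [0.4662, -0.2554, 0.2066]
tool_rot: [0.0, 0.707, 0.707, 0.0]
force: [0.1, -0.0, -1.2]
gripper_width: 0.0511
grasp_force: 25.0
time: 38.9
ee_pos: [0.4676, -0.2557, 0.3108]
tool_rot: [0.004, 0.707, 0.707, 0.002]
force: [0.4, -0.5, -0.4]
gripper_width: 0.0658
grasp_force: 0.0
[0.4842 0.2158] r33.6 149
[0.5691 0.2363] r32.1 135
[0.6951 0.0353] r33.8 135
[ 0.4647 -0.2525] r32.2 133
t39.0 pos [ 0.4669 -0.2557  0.3088] head 90.0 shift now [0.4705 0.0172 0.008 ] after turn [0.4705 0.0173 0.0088] turn 0.00 w 0.0659 g 0.0 F [-0.9  0.6  0.3] q7 -0.13 tilt 0.005
```

```bash
python3 -m handwheel '[0.013,0.001,0,0,0.066, 0.026,0.001,0,0,0.066, 0.026,0.001,0,0,0.066, 0.026,0.001,0,0,0.066, 0.026,0.001,0,0,0.066, 0.026,0.001,0,0,0.066, 0.026,0.001,0,0,0.066, 0.026,0.001,0,0,0.066, 0.026,0.001,0,0,0.066, 0.026,0.001,0,0,0.066, 0.026,0.001,0,0,0.066, 0.026,0.001,0,0,0.066]'
python3 -m handwheel '[0.026,0.001,0,0,0.066, 0.026,0.001,0,0,0.066, 0.026,0.001,0,0,0.066, 0.026,0.001,0,0,0.066, 0.026,0.001,0,0,0.066, 0.026,0,0,0,0.066, 0.0155,0,0,0,0.066, 0,0,0,0.8,0.066, 0,0,0,0.9,0.066, 0,0,0,0.9,0.066, 0,0,0.02,0.73,0.066, 0,0,0,0,0.066]'
python3 -c "
from h import *
go(.4842,.2152,.207,70)"
```

```text
time: 39.95
ee_pos: [0.4775, 0.0448, 0.3055]
tool_rot: [-0.0, 0.707, 0.707, -0.001]
force: [0.9, -0.1, -1.1]
gripper_width: 0.0661
grasp_force: 0.0
time: 40.95
ee_pos: [0.4818, 0.2147, 0.2836]
tool_rot: [0.0, 0.819, 0.573, -0.003]
force: [-0.8, -0.7, 0.3]
gripper_width: 0.0664
grasp_force: 0.0
t41.0 pos [0.4818 0.2147 0.2836] head 70.0 shift now [0.0017 0.0023 0.0766] after turn [0.0013 0.0021 0.0766] turn -0.00 w 0.0664 g 0.0 F [-0.8 -0.7  0.3] q7 -1.18 tilt 0.006
```

```bash
python3 -m handwheel '[0.001,0.0013,0.025,0,0.066, 0,0,0.025,0,0.066, 0,0,0.017,0,0.066, 0,0,0.006,0,0.066, 0,0,0.003,0,0.066, 0,0,0,0,0.066]'
python3 -c "
from h import *
go(.4842,.2152,.208,70)"
python3 -m handwheel '[0,0,0,0,0, 0,0,0,0,0, 0,0,0,0,0, 0,0,0,0,0, 0,0,0,0,0, 0,0,0,0,0]' 25
python3 -m handwheel '[0,0,-0.01,0,0, 0,0,-0.025,0,0, 0,0,-0.03,0,0, 0,0,-0.03,0,0,0,0,-0.015,0,0, 0,0,0,-1,0, 0,0,0,-1,0, 0,0,0,-1,0, 0,0,0,-0.33,0, 0,0,0,0,0]'
python3 -c "
from h import *
go(.466,-.1915,.30,90)"
```

```text
time: 41.45
ee_pos: [0.4843, 0.2156, 0.2102]
tool_rot: [-0.0, 0.819, 0.574, -0.001]
force: [0.8, -0.1, 0.5]
gripper_width: 0.0661
grasp_force: 0.0
t41.5 pos [0.4843 0.2156 0.2102] head 70.1 shift now [-0.0004  0.      0.0022] after turn [-0.0004  0.      0.0022] turn 0.02 w 0.0661 g 0.0 F [ 0.8 -0.1  0.5] q7 -1.22 tilt 0.001
time: 41.95
ee_pos: [0.4848, 0.2158, 0.2115]
tool_rot: [0.0, 0.819, 0.574, 0.001]
force: [-0.9, 0.2, 7.3]
gripper_width: 0.0512
grasp_force: 25.0
time: 42.78
ee_pos: [0.4844, 0.2153, 0.3208]
tool_rot: [-0.0, 0.707, 0.707, -0.0]
force: [0.2, -0.2, -1.3]
gripper_width: 0.0514
grasp_force: 25.0
t42.8 pos [0.4844 0.2153 0.3208] head 90.0 shift now [-0.4068 -0.0183  0.0208] after turn [-0.4068 -0.0184  0.0208] turn -0.00 w 0.0514 g 25.0 F [ 0.2 -0.2 -1.3] q7 -0.92 tilt 0.000
```

```bash
python3 -m handwheel '[-0.013,-0.001,0,0,0, -0.026,-0.001,0,0,0, -0.026,-0.001,0,0,0, -0.026,-0.001,0,0,0, -0.026,-0.001,0,0,0, -0.026,-0.001,0,0,0, -0.026,-0.001,0,0,0, -0.026,-0.001,0,0,0, -0.026,-0.001,0,0,0]'
python3 -m handwheel '[-0.026,-0.001,0,0,0, -0.026,-0.001,0,0,0, -0.026,-0.001,0,0,0, -0.026,-0.001,0,0,0, -0.026,-0.001,0,0,0, -0.026,-0.001,0,0,0, -0.02,-0.001,0,0,0, -0.01,-0.001,0,0,0, 0,-0.001,0.025,0,0, 0,0,0.025,0,0, 0,0,0,0,0, 0,0,0,0,0]'
python3 -c "
from h import *
go(.466,-.1915,.2075,90)"
```

```text
time: 43.53
ee_pos: [0.4748, -0.0075, 0.3205]
tool_rot: [0.0, 0.708, 0.706, -0.001]
force: [-0.2, -0.9, -2.1]
gripper_width: 0.0518
grasp_force: 25.0
time: 44.53
ee_pos: [0.4661, -0.1908, 0.2701]
tool_rot: [-0.001, 0.707, 0.707, -0.001]
force: [-0.2, 0.1, -1.4]
gripper_width: 0.0513
grasp_force: 25.0
t44.5 pos [ 0.4661 -0.1908  0.2701] head 90.1 shift now [-0.0008  0.0001  0.0626] after turn [-0.0007 -0.0001  0.0626] turn 0.01 w 0.0513 g 25.0 F [-0.2  0.1 -1.4] q7 -0.31 tilt 0.003
```

```bash
python3 -m handwheel '[-0.0005,-0.0005,0.02,0,0, 0,0,0.013,0,0, 0,0,0.007,0,0, 0,0,0.007,0,0, 0,0,0.007,0,0, 0,0,0.005,0,0, 0,0,0.001,0,0, 0,0,0,0,0]'
python3 -c "
from h import *
go(.466,-.1915,.2075,90)"
python3 -m handwheel '[0,0,0.002,0,0, 0,0,0.001,0,0, 0,0,0,0,0]'
python3 -c "
from h import *
go(.466,-.1915,.2075,90)"
```

```text
time: 45.2
ee_pos: [0.4663, -0.1918, 0.2105]
tool_rot: [0.0, 0.707, 0.707, -0.0]
force: [0.8, -0.1, -1.3]
gripper_width: 0.0516
grasp_force: 25.0
t45.2 pos [ 0.4663 -0.1918  0.2105] head 90.0 shift now [ 0.0003 -0.0003  0.003 ] after turn [ 0.0003 -0.0003  0.003 ] turn 0.01 w 0.0516 g 25.0 F [ 0.8 -0.1 -1.3] q7 -0.38 tilt 0.000
time: 45.45
ee_pos: [0.4662, -0.1919, 0.2076]
tool_rot: [0.0, 0.707, 0.707, 0.0]
force: [-0.3, 0.4, -0.9]
gripper_width: 0.0516
grasp_force: 25.0
t45.5 pos [ 0.4662 -0.1919  0.2076] head 90.0 shift now [ 0.0004 -0.0002  0.0001] after turn [ 0.0004 -0.0002  0.0001] turn 0.00 w 0.0516 g 25.0 F [-0.3  0.4 -0.9] q7 -0.39 tilt 0.000
```

```bash
python3 -m handwheel '[0,0,0,0,0.064, 0,0,0,0,0.064, 0,0,0,0,0.064, 0,0,0,0,0.064, 0,0,-0.015,0,0.064, 0,0,-0.03,0,0.064, 0,0,-0.03,0,0.064, 0,0,-0.025,0,0.064, 0,0,0,0,0.066]'
python3 - <<'E'
from h import *
tins();go(.6935,.035,.3,90)
c=crop("top",150,90,235,125,3.4,"pics/t5.png")
E
```

```text
time: 46.2
ee_pos: [0.4674, -0.1921, 0.3116]
tool_rot: [0.003, 0.707, 0.707, 0.002]
force: [1.2, -0.3, 0.1]
gripper_width: 0.0657
grasp_force: 0.0
[0.5699 0.2356] r33.0 138
[0.6928 0.0345] r32.0 137
[0.7815 0.2019] r38.3 130
t46.2 pos [ 0.4668 -0.1922  0.3097] head 90.0 shift now [0.2272 0.2266 0.0105] after turn [0.2272 0.2267 0.0097] turn -0.00 w 0.0662 g 0.0 F [ 0.5  0.3 -0.7] q7 -0.27 tilt 0.005
```

View pics/t5.png

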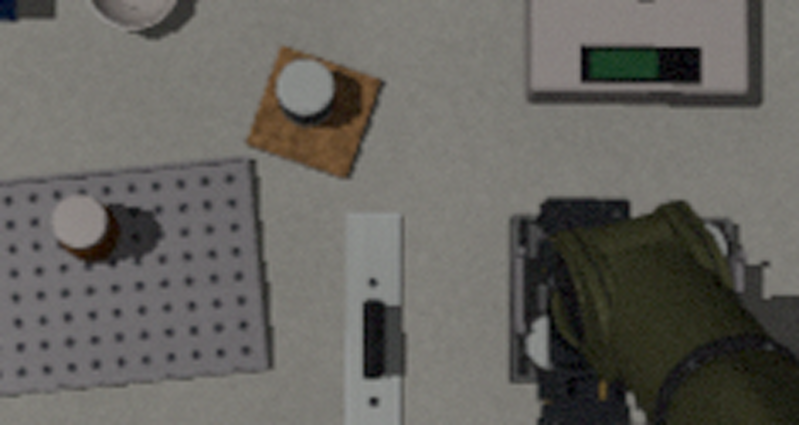

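The tray now holds only the jar (crop 80,222). The bar lies free at (373,320), and the last tin is on the pad at (305,90).

```bash
python3 -m handwheel '[0.01,0.01,0,0,0.066, 0.0185,0.0185,0,0,0.066, 0.0185,0.0185,0,0,0.066, 0.0185,0.0185,0,0,0.066, 0.0185,0.0185,0,0,0.066, 0.0185,0.0185,0,0,0.066, 0.0185,0.0185,0,0,0.066, 0.0185,0.0185,0,0,0.066, 0.0185,0.0185,0,0,0.066, 0.0185,0.0185,0,0,0.066, 0.0185,0.0185,0,0,0.066, 0.0185,0.0185,0,0,0.066]'
python3 -m handwheel '[0.0135,0.0135,0,0,0.066, 0,0,0.025,0,0.066, 0,0,0,0,0.066, 0,0,0,0,0.066]'
python3 -c "
from h import *
go(.6935,.035,.209,90)"
```

```text
time: 47.3
ee_pos: [0.6798, 0.0227, 0.3052]
tool_rot: [-0.001, 0.707, 0.707, -0.002]
force: [0.2, 0.3, 0.5]
gripper_width: 0.0663
grasp_force: 0.0
time: 47.63
ee_pos: [0.6917, 0.0348, 0.2794]
tool_rot: [-0.001, 0.707, 0.708, -0.003]
force: [0.4, 0.0, -0.2]
gripper_width: 0.0662
grasp_force: 0.0
t47.6 pos [0.6917 0.0348 0.2794] head 90.1 shift now [0.0003 0.0022 0.0704] after turn [0.0002 0.0018 0.0704] turn 0.01 w 0.0662 g 0.0 F [ 0.4  0.  -0.2] q7 -0.47 tilt 0.007
```

```bash
python3 -m handwheel '[0,0.001,0.025,0,0.066, 0,0,0.025,0,0.066, 0,0,0.013,0,0.066, 0,0,0.005,0,0.066, 0,0,0,0,0.066]'
python3 -c "
from h import *
go(.6935,.035,.209,90)"
python3 -m handwheel '[0,0,0,0,0, 0,0,0,0,0, 0,0,0,0,0, 0,0,0,0,0, 0,0,0,0,0, 0,0,0,0,0]' 25
python3 -m handwheel '[0,0,-0.01,0,0, 0,0,-0.025,0,0, 0,0,-0.03,0,0, 0,0,-0.03,0,0,0,0,-0.015,0,0, 0,0,0,0,0]'
python3 -c "
from h import *
go(.550,-.1915,.30,90)"
```

```text
time: 48.05
ee_pos: [0.6935, 0.0346, 0.2135]
tool_rot: [-0.001, 0.707, 0.707, -0.001]
force: [0.1, -0.6, -0.3]
gripper_width: 0.0658
grasp_force: 0.0
t48.0 pos [0.6935 0.0346 0.2135] head 90.0 shift now [0.0004 0.     0.0045] after turn [0.0004 0.     0.0045] turn 0.00 w 0.0658 g 0.0 F [ 0.1 -0.6 -0.3] q7 -0.51 tilt 0.003
time: 48.55
ee_pos: [0.6946, 0.0353, 0.2161]
tool_rot: [0.001, 0.707, 0.707, 0.001]
force: [-0.5, 0.0, 6.5]
gripper_width: 0.0511
grasp_force: 25.0
time: 49.05
ee_pos: [0.6953, 0.0357, 0.3293]
tool_rot: [0.002, 0.707, 0.707, 0.003]
force: [1.5, 0.4, -1.3]
gripper_width: 0.0514
grasp_force: 25.0
t49.0 pos [0.6953 0.0357 0.3293] head 90.0 shift now [-0.2272 -0.1456  0.0279] after turn [-0.2272 -0.1453  0.0293] turn 0.00 w 0.0514 g 25.0 F [ 1.5  0.4 -1.3] q7 -0.45 tilt 0.008
```

```bash
python3 -m handwheel '[-0.01,-0.0064,0,0,0, -0.02,-0.0128,0,0,0, -0.02,-0.0128,0,0,0, -0.02,-0.0128,0,0,0, -0.02,-0.0128,0,0,0, -0.02,-0.0128,0,0,0, -0.02,-0.0128,0,0,0, -0.02,-0.0128,0,0,0, -0.02,-0.0128,0,0,0, -0.02,-0.0128,0,0,0, -0.02,-0.0128,0,0,0, -0.017,-0.0109,0,0,0]'
python3 -m handwheel '[0,0,0.025,0,0, 0,0,0.025,0,0, 0,0,0,0,0, 0,0,0,0,0, 0,0,0,0,0]'
python3 -c "
from h import *
go(.550,-.1915,.210,90)"
```

```text
time: 50.05
ee_pos: [0.546, -0.1941, 0.3224]
tool_rot: [-0.002, 0.707, 0.707, -0.002]
force: [-0.9, 0.4, -1.3]
gripper_width: 0.0516
grasp_force: 25.0
time: 50.47
ee_pos: [0.5486, -0.1917, 0.2745]
tool_rot: [-0.0, 0.707, 0.707, -0.0]
force: [0.3, -0.2, -1.5]
gripper_width: 0.0514
grasp_force: 25.0
t50.5 pos [ 0.5486 -0.1917  0.2745] head 90.1 shift now [0.0002 0.0014 0.0645] after turn [0.0002 0.0014 0.0645] turn 0.01 w 0.0514 g 25.0 F [ 0.3 -0.2 -1.5] q7 -0.25 tilt 0.001
```

```bash
python3 -m handwheel '[0.0002,0.001,0.02,0,0, 0,0,0.013,0,0, 0,0,0.007,0,0, 0,0,0.007,0,0, 0,0,0.007,0,0, 0,0,0.005,0,0, 0,0,0.003,0,0, 0,0,0,0,0]'
python3 -m handwheel '[0,0,0.001,0,0, 0,0,0.001,0,0, 0,0,0,0,0]'
python3 -c "
from h import *
go(.550,-.1915,.210,90)"
```

```text
time: 51.13
ee_pos: [0.5498, -0.1916, 0.2122]
tool_rot: [-0.0, 0.707, 0.707, -0.0]
force: [0.0, 1.0, -1.3]
gripper_width: 0.0513
grasp_force: 25.0
time: 51.38
ee_pos: [0.55, -0.1917, 0.2107]
tool_rot: [0.0, 0.707, 0.707, 0.0]
force: [-0.2, -0.1, -2.5]
gripper_width: 0.0513
grasp_force: 25.0
t51.4 pos [ 0.55   -0.1917  0.2107] head 90.0 shift now [0.0002 0.     0.0007] after turn [0.0002 0.     0.0007] turn 0.00 w 0.0513 g 25.0 F [-0.2 -0.1 -2.5] q7 -0.31 tilt 0.000
```

```bash
python3 -m handwheel '[0,0,0.0005,0,0.064, 0,0,0,0,0.064, 0,0,0,0,0.064, 0,0,0,0,0.064, 0,0,-0.015,0,0.064, 0,0,-0.03,0,0.064, 0,0,-0.03,0,0.064, 0,0,-0.025,0,0.064, 0,0,0,0,0.066]'
python3 -m handwheel '[0.01,-0.005,0,0,0.06, 0.021,-0.01,0,0,0.06, 0.022,-0.011,0,0,0.06, 0.022,-0.011,0,0,0.06, 0.022,-0.011,0,0,0.06, 0.022,-0.011,0,0,0.06, 0.022,-0.011,0,0,0.06, 0.02,-0.01,0,0,0.06]'
python3 -m handwheel '[0,0,0,1,0.06, 0,0,0,1,0.06, 0,0,0,1,0.06, 0,0,0,1,0.06, 0,0,0,1,0.06, 0,0,0,1,0.06, 0,0,0,1,0.06, 0,0,0,1,0.06]'
python3 -m handwheel '[0,0,0,1,0.06, 0,0,0,1,0.06, 0,0,0,1,0.06, 0,0,0,1,0.06, 0,0,0,1,0.06, 0,0,0,1,0.06, 0,0,0,1,0.06, 0,0,0,0,0.06]'
python3 - <<'E'
from h import *
go(.470,-.0307,.2,0)
a=env.capture("top")["image"][120:220,190:390];b=env.capture("side")["image"][80:180,220:380]
a=cv2.resize(a,(800,400),interpolation=2)
cv2.imwrite("pics/f.png",a);cv2.imwrite("pics/g.png",cv2.resize(b,(800,500),interpolation=2))
E
```

```text
time: 52.13
ee_pos: [0.5516, -0.1917, 0.3149]
tool_rot: [0.004, 0.707, 0.707, 0.002]
force: [0.5, 0.7, -0.9]
gripper_width: 0.0661
grasp_force: 0.0
time: 52.8
ee_pos: [0.4678, -0.0289, 0.309]
tool_rot: [-0.001, 0.707, 0.708, -0.001]
force: [0.0, 0.6, -0.3]
gripper_width: 0.0601
grasp_force: 0.0
time: 53.47
ee_pos: [0.4686, -0.0301, 0.3089]
tool_rot: [-0.0, 0.934, 0.356, -0.001]
force: [0.3, -0.4, -0.2]
gripper_width: 0.06
grasp_force: 0.0
time: 54.13
ee_pos: [0.4687, -0.0301, 0.309]
tool_rot: [0.0, 1.0, -0.001, -0.001]
force: [0.4, 0.3, -1.2]
gripper_width: 0.0597
grasp_force: 0.0
t54.1 pos [ 0.4687 -0.0301  0.309 ] head -0.1 shift now [0.0016 0.0005 0.109 ] after turn [0.0013 0.0006 0.109 ] turn -0.02 w 0.0597 g 0.0 F [ 0.4  0.3 -1.2] q7 -1.55 tilt 0.003
```

View pics/f.png

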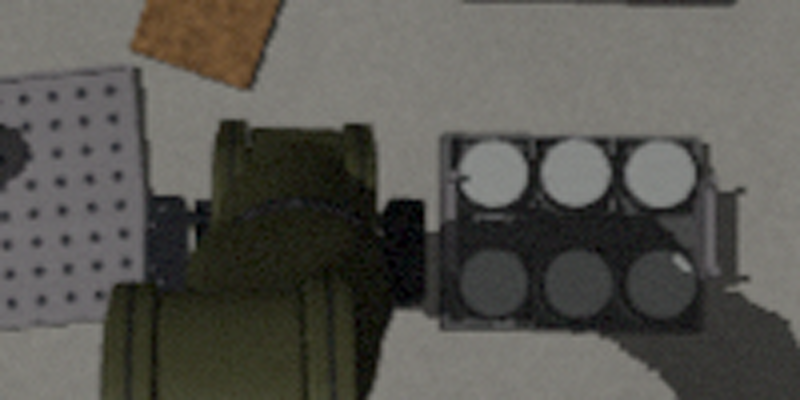

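View pics/g.png

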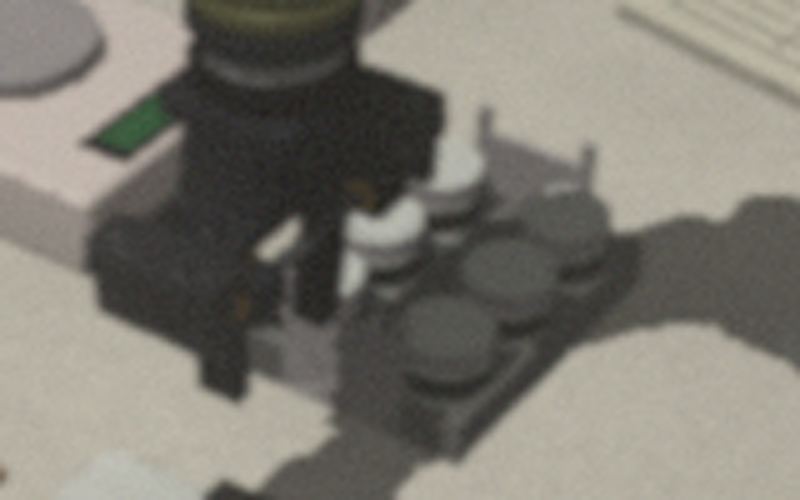

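All six lids sit in six cells (top crop: rows at y≈173 and 283). Before lowering, I'll check the bar with one side crop, overlaying the handle position I expect.

```bash
python3 - <<'E'
from h import *
c=env.capture("side");im=cv2.resize(c["image"],None,fx=4,fy=4,interpolation=2)
for z in(.008,.042):
  P=[(.470+a*.035,-.0307+b*.01,z) for a,b in((1,1),(1,-1),(-1,-1),(-1,1))]
  cv2.polylines(im,[np.array([(pj(c,p)+.5)*4 for p in P]).astype(int)],True,(0,255,0),1)
P=[(.470+a*.12,-.0307+b*.025,.008) for a,b in((1,1),(1,-1),(-1,-1),(-1,1))]
q=np.array([(pj(c,p)+.5)*4 for p in P]).astype(int);cv2.polylines(im,[q],True,(0,0,255),1)
x,y=q.mean(0).astype(int);cv2.imwrite("pics/o.png",im[y-250:y+250,x-350:x+350])
t=env.capture("top")
print(bp(t,150+373.5/3.4-.35,90+339/3.4-.35,.042))
E
```

```text
[ 0.46746998 -0.02968913  0.042     ]
```

View pics/o.png

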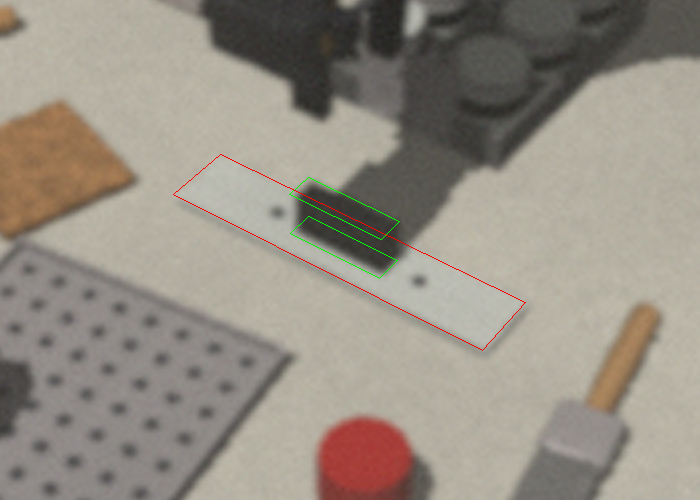

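The bar lies right where the overlay says (handle around (350,225)). Gripping it.

```bash
python3 -m handwheel '[0.0008,0.0005,0.025,0,0.06, 0,0,0.03,0,0.06, 0,0,0.03,0,0.06, 0,0,0.025,0,0.06, 0,0,0.012,0,0.06, 0,0,0.003,0,0.06, 0,0,0,0,0.06]'
python3 -c "
from h import *
go(.470,-.0307,.181,0)"
python3 -m handwheel '[0,0,0,0,0, 0,0,0,0,0, 0,0,0,0,0, 0,0,0,0,0, 0,0,0,0,0, 0,0,0,0,0, 0,0,0,0,0, 0,0,0,0,0, 0,0,0,0,0]' 35
python3 -c "
from h import *
go(.470,-.0307,.181,0)"
```

```text
time: 54.92
ee_pos: [0.4703, -0.0312, 0.1843]
tool_rot: [-0.0, 1.0, 0.001, -0.001]
force: [0.0, -0.3, 1.2]
gripper_width: 0.0598
grasp_force: 0.0
t54.9 pos [ 0.4703 -0.0312  0.1843] head 0.1 shift now [-0.0003 -0.0005  0.0033] after turn [-0.0003 -0.0005  0.0033] turn 0.01 w 0.0598 g 0.0 F [ 0.  -0.3  1.2] q7 -1.55 tilt 0.002
time: 55.67
ee_pos: [0.4707, -0.031, 0.1854]
tool_rot: [-0.0, 1.0, 0.001, 0.0]
force: [0.4, 0.7, 5.6]
gripper_width: 0.0195
grasp_force: 35.0
t55.7 pos [ 0.4707 -0.031   0.1854] head 0.1 shift now [-0.0007 -0.0003  0.0044] after turn [-0.0007 -0.0003  0.0044] turn 0.01 w 0.0195 g 35.0 F [0.4 0.7 5.6] q7 -1.55 tilt 0.001
```

```bash
python3 -m handwheel '[0,0,-0.01,0,0, 0,0,-0.025,0,0, 0,0,-0.03,0,0, 0,0,-0.03,0,0, 0,0,-0.03,0,0, 0,0,-0.02,0,0, 0,0,0,-0.5,0, 0,0,0,-1,0, 0,0,0,-1,0, 0,0,0,-1,0, 0,0,0,-1,0]'
python3 -m handwheel '[0,0,0,-1,0, 0,0,0,-1,0, 0,0,0,-1,0, 0,0,0,-1,0, 0,0,0,-1,0, 0,0,0,-1,0, 0,0,0,-1,0, 0,0,0,-1,0, 0,0,0,-1,0, 0,0,0,-1,0, 0,0,0,-0.5,0, 0,0,0,0,0]'
python3 -c "
from h import *
go(.507,-.2530,.32,90)"
```

```text
time: 56.58
ee_pos: [0.4699, -0.0313, 0.3302]
tool_rot: [0.0, 0.972, 0.236, -0.001]
force: [0.5, 0.3, -2.9]
gripper_width: 0.0198
grasp_force: 35.0
time: 57.58
ee_pos: [0.47, -0.0317, 0.3299]
tool_rot: [-0.0, 0.707, 0.707, -0.001]
force: [-0.1, 0.6, -3.1]
gripper_width: 0.0195
grasp_force: 35.0
t57.6 pos [ 0.47   -0.0317  0.3299] head 90.1 shift now [-0.2213  0.0368  0.0101] after turn [-0.2213  0.037   0.0099] turn 0.01 w 0.0195 g 35.0 F [-0.1  0.6 -3.1] q7 -0.55 tilt 0.002
```

```bash
python3 -m handwheel '[-0.01,0.0017,0,0,0, -0.02,0.0033,0,0,0, -0.022,0.0037,0,0,0, -0.022,0.0037,0,0,0, -0.022,0.0037,0,0,0, -0.022,0.0037,0,0,0, -0.022,0.0037,0,0,0, -0.022,0.0037,0,0,0, -0.022,0.0037,0,0,0, -0.022,0.0037,0,0,0, -0.0153,0.0024,0,0,0, 0,0,0,0,0]'
python3 -m handwheel '[0,0,0.01,0,0, 0,0,0.01,0,0, 0,0,0,0,0, 0,0,0,0,0]'
python3 -c "
from h import *
go(.507,-.2530,.25,90);go(.507,-.2530,.25,90)"
```

```text
time: 58.58
ee_pos: [0.5067, -0.2579, 0.3295]
tool_rot: [0.001, 0.71, 0.704, -0.002]
force: [0.6, -0.7, -3.9]
gripper_width: 0.0198
grasp_force: 35.0
time: 58.92
ee_pos: [0.5072, -0.2511, 0.3089]
tool_rot: [-0.001, 0.706, 0.708, -0.001]
force: [-0.0, -0.0, -3.4]
gripper_width: 0.0198
grasp_force: 35.0
t58.9 pos [ 0.5072 -0.2511  0.3089] head 90.1 shift now [-0.002  -0.0001  0.0589] after turn [-0.0019 -0.0002  0.0589] turn 0.02 w 0.0198 g 35.0 F [-0.  -0.  -3.4] q7 -0.12 tilt 0.003
t58.9 pos [ 0.5072 -0.2511  0.3089] head 90.1 shift now [-0.002  -0.0001  0.0589] after turn [-0.0019 -0.0002  0.0589] turn 0.02 w 0.0198 g 35.0 F [-0.  -0.  -3.4] q7 -0.12 tilt 0.003
```

```bash
python3 -m handwheel '[-0.0015,0,0.012,0,0, 0,0,0.012,0,0, 0,0,0.01,0,0, 0,0,0.007,0,0, 0,0,0.006,0,0, 0,0,0.005,0,0, 0,0,0,0,0, 0,0,0,0,0]'
python3 -c "
from h import *
go(.507,-.2530,.250,90)"
python3 -m handwheel '[0,0,0.003,0,0, 0,0,0.002,0,0, 0,0,0,0,0]'
python3 -c "
from h import *
go(.507,-.2530,.250,90)"
```

```text
time: 59.58
ee_pos: [0.5078, -0.2538, 0.2579]
tool_rot: [-0.0, 0.707, 0.707, -0.0]
force: [-0.7, 0.6, -3.2]
gripper_width: 0.0194
grasp_force: 35.0
t59.6 pos [ 0.5078 -0.2538  0.2579] head 90.0 shift now [ 0.0008 -0.0008  0.0079] after turn [ 0.0008 -0.0008  0.0079] turn 0.01 w 0.0194 g 35.0 F [-0.7  0.6 -3.2] q7 -0.16 tilt 0.000
time: 59.83
ee_pos: [0.5076, -0.254, 0.2529]
tool_rot: [0.0, 0.707, 0.707, -0.0]
force: [1.0, 1.0, -3.6]
gripper_width: 0.0195
grasp_force: 35.0
t59.8 pos [ 0.5076 -0.254   0.2529] head 90.0 shift now [ 0.001  -0.0006  0.0029] after turn [ 0.001  -0.0006  0.0029] turn 0.00 w 0.0195 g 35.0 F [ 1.   1.  -3.6] q7 -0.17 tilt 0.000
```

```bash
python3 -m handwheel '[0,0,0.002,0,0, 0,0,0.001,0,0, 0,0,0.001,0,0, 0,0,0,0,0]'
python3 -m handwheel '[0,0,0,0,0.03, 0,0,0,0,0.04, 0,0,0,0,0.05, 0,0,0,0,0.06, 0,0,-0.01,0,0.06, 0,0,-0.025,0,0.06, 0,0,-0.03,0,0.06, 0,0,-0.03,0,0.06, 0,0,-0.02,0,0.06]'
python3 -m handwheel '[0.01,0,0,0,0.06, 0.03,0,0,0,0.06, 0.03,0,0,0,0.06, 0.03,0,0,0,0.06, 0.03,0,0,0,0.06, 0.03,0,0,0,0.06, 0.03,0,0,0,0.06, 0.03,0,0,0,0.06, 0.03,0,0,0,0.06, 0.02,0,0,0,0.06, 0,0,0,0,0.06]'
python3 - <<'E'
from h import *
a=env.capture("top")["image"][145:215,290:390];b=env.capture("side")["image"][80:180,240:380]
cv2.imwrite("pics/z.png",np.vstack([cv2.resize(a,(429,300),interpolation=2),cv2.resize(b,(429,300),interpolation=2)]))
E
```

```text
time: 60.17
ee_pos: [0.5077, -0.2539, 0.2494]
tool_rot: [0.0, 0.707, 0.707, -0.0]
force: [-0.2, 0.5, 1.1]
gripper_width: 0.0195
grasp_force: 35.0
time: 60.92
ee_pos: [0.5081, -0.2538, 0.3674]
tool_rot: [0.001, 0.707, 0.707, 0.001]
force: [0.5, -0.4, -1.0]
gripper_width: 0.06
grasp_force: 0.0
time: 61.83
ee_pos: [0.5071, 0.0219, 0.3644]
tool_rot: [-0.001, 0.704, 0.71, 0.002]
force: [0.2, 0.1, 0.1]
gripper_width: 0.0601
grasp_force: 0.0
```

View pics/z.png

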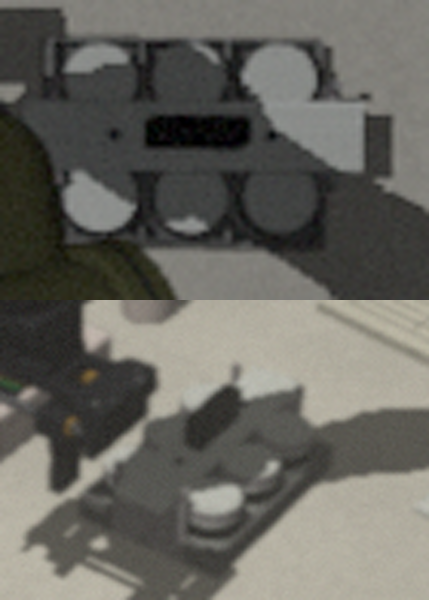

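The bar is seated flat: its right end is at (364,137) and its handle at (197,131), matching its starting position within 1–2 mm. All six tins are in their cells, so I'm handing in.

```bash
python3 -m handwheel '[0,0,0,0,0.06, 0,0,0,0,0.06, 0,0,0,0,0.06, 0,0,0,0,0.06]' | head -1; python3 -c "
from plant import env
print(env.close_job())"
```

```text
time: 62.27
the job is handed in; nothing more can be done
None
```

I handed the job in at about 62 s: six tins stand in the six cells, the bar is back across its supports and the jar was left on the tray; no verdict came back.

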